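# Tip a pail of satsumas into the packing crate

### The arm

A 6-joint arm with a two-finger parallel gripper is mounted at the origin on the work surface. World frame = base frame: x ahead of the robot, y to its left, z up, the work surface at z = 0. Lengths are in m, angles in rad, forces in N, time in s.
With the tool pointing down it reaches from about 0.4 to 0.825 m from the base axis. Payload 7 kg.
Tool frame: the origin (TCP) lies between the finger pads, 19 mm behind the fingertips; this is the grasp point; z points along the fingers, y is the line along which they close (so a half turn about z gives the same grasp; the last joint's range is limited). The gripper opens to 88 mm and grips with 3 to 60 N. Pads are 19 mm wide; open, the fingers measure 130 mm over their backs; the gripper's body (78 mm by 193 mm) begins 47 mm behind the grasp point.
Start: joints at [-0.996, 0.359, 0.012, 0, -1.224, -0.288], TCP at [0.191, -0.647, 0.245] pointing down, gripper open.
Joint ranges: [-3.07, 3.07], [-1.43, 2.12], [-1.02, 1.25], [-3.03, 1.67], [-3.05, -0], [-3.03, 3.03]. Speed limits (rad/s): [2.39, 2.39, 3.01, 3.14, 3.14, 3.14].

### API

Orientations are given as [roll, pitch, yaw] about the fixed x, y, z axes, in that order (R = Rz(yaw) Ry(pitch) Rx(roll)).
In Python, from station import arm gives the robot as it stands.
- The arm moves only by the tool jog_arm, never from a script. Its argument "targets" is a list of rows, each an object of numbers: "dx", "dy", "dz": the shift along the tool's x, y, z in mm; "rx", "ry", "rz": the turn, a rotation vector about the tool's x, y, z in rad; "gripper": the closure, from 0 (fully open) to 1 (shut). In form: [{"dx": .., "dy": .., "dz": .., "rx": .., "ry": .., "rz": .., "gripper": ..}, ...]. A call has exactly 8 rows; each row is the pose to reach, as a shift and turn from the pose commanded when the call began, along the tool's axes at that moment; what a row does not reach only later rows make up. A row lasts 1/12 s, in which the tool goes at most 41.7 mm and 7.16 degrees, less where a joint would pass 70% of its speed; a pose out of reach is approached as far as the arm can. A call with a gripper value outside its range is refused whole. The fingers move at their own pace and stop on an object; "force" is the grip in N (left out, the last holds). Time passes only in rows, so rows that repeat a pose let the fingers close, or fill a call up. It gives the time, the measured TCP pose, the force, the opening and the grip force at its end, in the units of the state.
- arm.get_state(): the state, without advancing time (a new reading comes with each control period).
- arm.grab_frame(name): name is "scene" or "top" or "wrist"; returns a dict with "frame" (480x640x3 uint8, red, green, blue), "z_map" (480x640 float32, m along the optical axis (not along the pixel's ray), 0 where there is no reading), "fx", "fy", "cx", "cy" (pixels), "view" (4x4, takes a point from world to camera coordinates). Camera axes: x right, y down, z forward; pixel columns grow to the right and rows downward; lengths in m; the calibration is good to about 2 mm. The wrist camera is an equidistant fisheye: a pixel r from the principal point sees the ray r / f radians off the axis. A picture is of the moment at which its call begins.
- arm.job_done(): hands the job in; it is judged then, once.
The state is a dict: "t": time; "q": joint angles; "qd": joint speeds; "joint_efforts": joint torques, N m; "eef_pos": TCP position; "ee_rot": TCP orientation; "force": force on the tool from outside, world axes, zero at the start; "moment": the same for the moment, N m; "width": finger opening in m; "gripper_force": force on a finger pad.
Only numpy, scipy, OpenCV 4.12 (cv2) and the standard library are available. Lean on these libraries where they do the work, as an engineer would, in place of code of your own. Each camera call takes 0.05 s, during which the arm holds its last target. There are 200 camera calls.

### The job

Lift the white pail of satsumas by its bail and stand it upright on the plywood step with all its fruit; let go, regrasp it by the heel grip on its bottom rim and tip all three satsumas over the lip into the low green crate beside the step. Then stand the empty pail upright on the step again and let go. Do not touch the satsumas with the fingers, and leave the other goods on the table where they are.

Things in the scene. Friction and masses are not known exactly. Their poses are not given: they have to be found in the camera images.
- pail: White plastic pail, loose, about 0.36 kg. Origin: centre of its underside; z up its axis. Outer radius 68 at the foot, 82 at the rim, 120 tall, wall 4, floor 5. A heel grip sticks out of the bottom rim on the -x side: a block 60 to 108 from the axis, 24 wide (y), 4 to 40 above the underside. Bail pins at y = +-88, 108 up. Holds three satsumas.
- heel (a point): Place to pinch the heel grip across its 24 width (along the pail's y): 92 from the pail's axis on the -x side, 26 above the underside. The pail's wall flares out above it, so a tool pointing straight down does not fit: lean the tool's body outwards, away from the pail, by about 40 degrees. Tip to about 100 degrees to let all the fruit roll out.
- bail (a joint): Angle of the bail (wire handle) about the pail's y axis, rad; 0 = standing straight up, negative leans to the heel grip side (-x). It folds to that side only (stops at 0 and -1.3), so the +x side of the mouth stays clear for tipping. A slight friction keeps it where it is left.
- bail_grip (a point): Middle of the bail's round white grip, 18 diameter, 84 long, lying along the pail's y axis, 90 from the pins.
- step: Plywood tipping step, fixed. Origin on the table under the pail's intended place; +x points to the crate. Deck at z = 70, from x = -120 to +80, 240 wide (y -120 to +120). A wooden lip, 12 thick (x 80 to 92) and 9 above the deck, runs along the crate's side.
- deck (a point): Point on the step's deck surface above the step's origin, axes as the step's: a pail centred here stands with its foot 12 from the lip.
- crate_in (a point): Centre of the inner floor of the low green plastic crate, fixed against the step beyond the lip (235 from the step's origin, same axes). Outside 280 (x) x 340 (y) x 75 tall, walls 6, inner floor 5 above the table.
- orange0_center (a point): Centre of a satsuma, a hard ball 60 in diameter, 0.1 kg, lying in the pail at the start.
- orange0: The same satsuma (origin turns as it rolls; use its centre).
- orange1_center (a point): Centre of a satsuma, a hard ball 60 in diameter, 0.1 kg, lying in the pail at the start.
- orange1: The same satsuma (origin turns as it rolls; use its centre).
- orange2_center (a point): Centre of a satsuma, a hard ball 60 in diameter, 0.1 kg, lying in the pail at the start.
- orange2: The same satsuma (origin turns as it rolls; use its centre).
- jar: Bystander, loose: glass food jar with white lid, 68 diameter, 120 tall. Origin: centre of its underside.
- can: Bystander, loose: food can with paper label, 74 diameter, 110 tall. Origin: centre of its underside.
- sauce: Bystander, loose: red sauce bottle, 66 diameter, 200 tall. Origin: centre of its underside.
- carton: Bystander, loose: upright cardboard food carton, 60 x 150 x 210 tall. Origin: centre of its underside.
- teabox: Bystander, loose: white box of tea, 90 x 140 x 70 tall. Origin: centre of its underside.
- tape: Bystander, loose: roll of tape lying flat, outside diameter 96, 48 tall. Origin: centre of its underside.
There are look-alikes about, which are no part of the job. What is shaped like the orange0 but yellow is not meant.

How it is judged:
By the outcome, as a careful person would: the job done as asked, in the order asked, and still so for the second after the job is handed in, with the robot touching nothing.
It also fails if it takes over 72 s, if anything falls off the work surface, if the arm or the gripper's body presses on something with over 40 N, if the wrist force passes 120 N, or if a joint passes its speed limit or range.

## Working session

There is one attempt and no reset: what is moved stays moved. The work goes in short steps, Python scripts to look and compute and a tool call to move; the robot and the scene stay as the last step left them, time stands still between calls to the robot, and variables do not carry over. Pictures are saved under pics/ and viewed, at most 12 in all, crops included, and the job is handed in when it is done.

Besides the shell and the picture viewer there is one more tool, called as name([rows], argument=value, ...), one row to a line, values as JSON. jog_arm: Moves the arm, as the interface text tells. Its arguments: {"type":"object","properties":{"targets":{"type":"array","items":{"type":"object","properties":{"dx":{"type":"number"},"dy":{"type":"number"},"dz":{"type":"number"},"rx":{"type":"number"},"ry":{"type":"number"},"rz":{"type":"number"},"gripper":{"type":"number"}}}},"force":{"type":"number"}},"required":["targets"]}

```bash
ls; mkdir -p pics
python3 - <<'E'
from station import arm
import cv2,numpy as np
ims=[]
for n in("scene","top"):
    f=arm.grab_frame(n); np.savez(f'pics/{n}0.npz',**f)
    cv2.imwrite(f'pics/{n}0.png',f['frame'][:,:,::-1])
    print(n,f['fx'],f['cx'],f['cy'],np.round(f['view'],3).tolist(),(f['z_map']>0).mean())
print(arm.get_state())
E
```

```text
pics
scene 535.8631142104579 323.434911670569 235.89842321383375 [[-0.482, 0.876, -0.009, 0.281], [0.752, 0.408, -0.518, -0.317], [-0.45, -0.257, -0.855, 1.633], [0.0, 0.0, 0.0, 1.0]] 0.995830078125
top 580.2986672920399 321.36728285592056 243.84450673596675 [[-0.009, -1.0, 0.006, -0.03], [-0.984, 0.007, -0.18, 0.574], [0.18, -0.008, -0.984, 1.477], [0.0, 0.0, 0.0, 1.0]] 0.9958463541666667
{'t': 0.1, 'q': array([-9.95904735e-01,  3.59294498e-01,  1.11358849e-02, -3.19618341e-04,
       -1.22405946e+00, -2.88088982e-01]), 'qd': array([-9.76827939e-06, -1.60350713e-03,  2.00506596e-03,  1.97698229e-03,
       -4.42321499e-04,  9.43407122e-04]), 'joint_efforts': array([-1.51527587e-03, -5.84163880e+01,  2.93750328e+01,  7.01551124e+00,
        1.01531067e-02, -7.89420778e-05]), 'eef_pos': array([ 0.19080727, -0.64704597,  0.24452142]), 'ee_rot': array([ 3.14014412e+00, -1.15892419e-04, -2.85489879e+00]), 'force': array([ 0.18132201, -0.07958732, -0.59489549]), 'moment': array([-0.00462868,  0.0454026 , -0.01308336]), 'gripper_force': 0.0, 'width': 0.08749702324631943}
```

View pics/scene0.png

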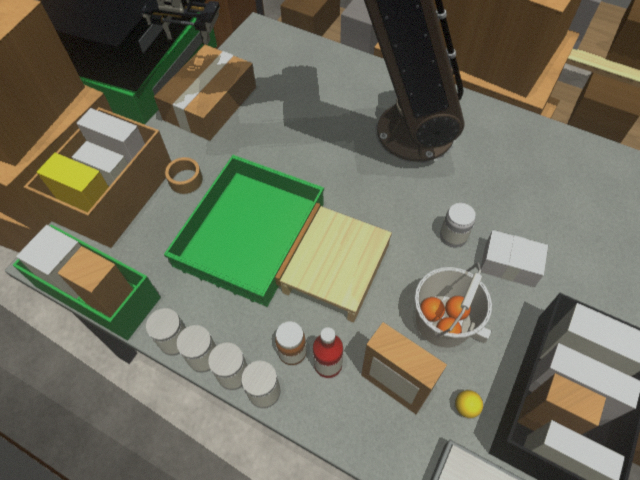

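View pics/top0.png

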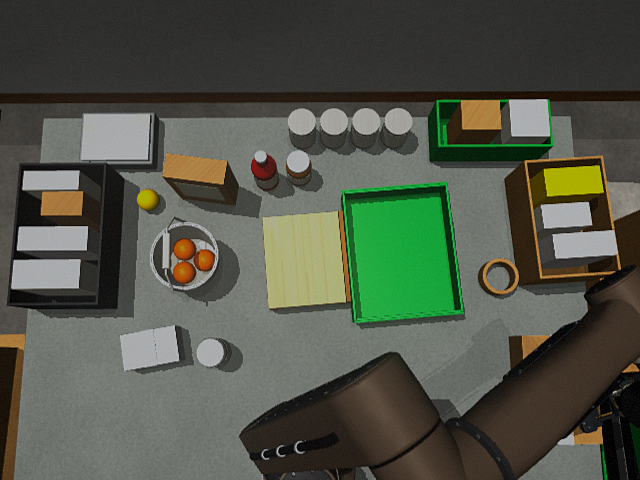

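The scene view shows the pail at (453,305), with its heel at (483,333) and the bail folded toward the heel side. The step is at (335,258) and the crate at (248,230). In the top view the pail is at (185,257), the bail grip at (166,250), the step at (305,260) and the crate at (402,253). I'll measure these from the depth maps.

```bash
cat > h.py <<'E'
import numpy as np,cv2
from scipy.optimize import least_squares
def cloud(f):
    z=f['z_map']; v,u=np.mgrid[:480,:640]
    c=np.stack([(u-f['cx'])/f['fx']*z,(v-f['cy'])/f['fy']*z,z],-1)
    V=f['view']; return (c-V[:3,3])@V[:3,:3]
def load(n): return dict(np.load(f'pics/{n}.npz'))
def circ(P):
    r=least_squares(lambda p:np.hypot(P[:,0]-p[0],P[:,1]-p[1])-p[2],[*P[:,:2].mean(0),.08],loss='soft_l1',f_scale=.002); return r.x
E
python3 - <<'E'
from h import *
for n in('top0','scene0'):
    f=load(n);W=cloud(f);hsv=cv2.cvtColor(f['frame'],cv2.COLOR_RGB2HSV);H,S,Vv=[hsv[...,i] for i in range(3)]
    print(n,'table z',np.median(W[350:400,50:100,2]) if n=='top0' else np.median(W[60:80,300:350,2]))
    roi=np.zeros((480,640),bool)
    if n=='top0': roi[212:300,140:225]=1
    else: roi[255:360,405:495]=1
    z=W[...,2]
    rim=roi&(abs(z-.12)<.005)&(S<60); P=W[rim]; c=circ(P); d=abs(np.hypot(*(P[:,:2]-c[:2]).T)-c[2])
    print(' rim',c,len(P),np.median(d))
    g=roi&(z>.128)&(S<80);P=W[g];print(' bail',len(P),np.percentile(P,[5,50,95],axis=0).round(3).tolist())
    hi=P[P[:,2]>np.percentile(P[:,2],40)]; print('  hi',hi.mean(0)); 
    r=np.hypot(W[...,0]-c[0],W[...,1]-c[1]); he=roi&(z>.03)&(z<.046)&(r>.082)&(r<.115); P=W[he]
    print(' heel top',len(P),P.mean(0) if len(P) else '', np.degrees(np.arctan2(P[:,1].mean()-c[1],P[:,0].mean()-c[0])) if len(P) else '')
    o=roi&(H<18)&(S>150); m=o.astype(np.uint8); k,lab,st,ce=cv2.connectedComponentsWithStats(m)
    for i in range(1,k):
        if st[i,4]>60: print('  or',st[i,4],ce[i].round(),W[lab==i].mean(0).round(3),W[lab==i][:,2].max())
    # step deck
    dk=(abs(z-.07)<.006)&(H>15)&(H<35)&(S>40)&(Vv>120); k,lab,st,ce=cv2.connectedComponentsWithStats(dk.astype(np.uint8)); i=1+st[1:,4].argmax()
    P=W[lab==i]; R=cv2.minAreaRect((P[:,:2]*1000).astype(np.float32)); print(' deck',len(P),np.median(P[:,2]),R)
    gr=(H>50)&(H<75)&(S>150)&(abs(z-.075)<.006);k,lab,st,ce=cv2.connectedComponentsWithStats(gr.astype(np.uint8)); i=1+st[1:,4].argmax();P=W[gr]; P=P[(P[:,1]<.1)&(P[:,1]>-.5)&(P[:,0]>.2)&(P[:,0]<.8)]
    print(' crate rim',len(P),np.median(P[:,2]),cv2.minAreaRect((P[:,:2]*1000).astype(np.float32)))
    for nm,(a,b) in dict(carton=((180,205),(.2,.22)),).items():
        m=(z>.195)&(W[...,1]>0)&(W[...,1]<.5)&(W[...,0]>.4)&(W[...,0]<.9); P=W[m]; print(' tall',len(P),P.min(0).round(3) if len(P) else '',P.max(0).round(3) if len(P) else '')
E
```

```text
top0 table z 0.0006948522909512064
 rim [0.53489654 0.30934988 0.08155201] 659 0.0023904946631588264
 bail 448 [[0.298, -0.023, 0.145], [0.528, 0.331, 0.2], [0.62, 0.341, 1.556]]
  hi [0.5089402  0.29752023 0.33891816]
 heel top 2 [0.52661577 0.41703241 0.0394742 ] 94.39738285442391
  or 701 [194. 254.] [0.546 0.298 0.062] 1.556334434909252
  or 369 [184. 272.] [0.498 0.321 0.068] 1.556334434909252
 deck 6451 0.07054255225205237 ((532.431396484375, 12.579627990722656), (241.21836853027344, 199.18331909179688), 4.414870738983154)
 crate rim 1460 0.07501518923203723 ((551.3886108398438, -242.27378845214844), (349.3108825683594, 281.44219970703125), 4.402950286865234)
 tall 2018 [0.468 0.099 0.195] [0.783 0.349 0.22 ]
scene0 table z 0.0014020180298505865
 rim [0.53334496 0.30719637 0.08156486] 857 0.00241848445426196
 bail 526 [[0.447, 0.303, 0.151], [0.547, 0.33, 0.201], [1.108, 0.34, 1.235]]
  hi [0.61133642 0.32569022 0.32183719]
 heel top 110 [0.5323926  0.40262329 0.0396173 ] 90.57179389925557
  or 405 [451. 312.] [0.532 0.315 0.061] 1.23501319973671
  or 395 [433. 309.] [0.543 0.273 0.059] 1.23501319973671
  or 65 [456. 329.] [0.563 0.341 0.059] 0.07062020801705965
 deck 6677 0.07120964257505993 ((529.0174560546875, 8.356674194335938), (243.8909149169922, 202.9487762451172), 4.237813472747803)
 crate rim 1130 0.07594991589292555 ((550.94677734375, -244.50962829589844), (350.00408935546875, 279.9996337890625), 4.559340476989746)
 tall 2957 [0.471 0.097 0.195] [0.779 0.346 0.217]
```

Run:
```python
from h import *
c=np.array([.534,.3082])
for n in('top0','scene0'):
    f=load(n);W=cloud(f);hsv=cv2.cvtColor(f['frame'],cv2.COLOR_RGB2HSV);H,S,Vv=[hsv[...,i] for i in range(3)]
    z=W[...,2]; r=np.hypot(W[...,0]-c[0],W[...,1]-c[1])
    m=(r<.12)&(z>.17)&(z<.25)&(S<90); P=W[m]
    m2=P[:,2]>.18; Q=P[m2]; Q=Q[abs(Q-np.median(Q,0)).max(1)<.06]
    mu=Q.mean(0); U,s,Vt=np.linalg.svd(Q-mu,full_matrices=False); t=(Q-mu)@Vt[0]
    print(n,'grip',len(Q),mu.round(4),'mid',(mu+Vt[0]*(t.min()+t.max())/2).round(4),'len',np.ptp(t),Vt[0].round(3),Q.min(0).round(3),Q.max(0).round(3))
    m=(r>.09)&(r<.118)&(z>.012)&(z<.045)&(W[...,1]>c[1]); P=W[m]; 
    T=P[P[:,2]>.035]; print(' heel',len(P),len(T),T.min(0).round(3),T.max(0).round(3),cv2.minAreaRect((T[:,:2]*1000).astype(np.float32)) if len(T)>5 else '')
    for nm,b in dict(carton=(.5,.9,.1,.4,.19,.23),jar=(.3,.45,.2,.34,.1,.13),tea=(.3,.47,.27,.45,.06,.08),yell=(.55,.8,.3,.45,.05,.065)).items():
        m=(W[...,0]>b[0])&(W[...,0]<b[1])&(W[...,1]>b[2])&(W[...,1]<b[3])&(z>b[4])&(z<b[5]);P=W[m]
        if len(P):print('  ',nm,len(P),cv2.minAreaRect((P[:,:2]*1000).astype(np.float32)))
    m=(r<.075)&(z<.11)&(z>.03)&(H<18)&(S>150);k,lab,st,ce=cv2.connectedComponentsWithStats(m.astype(np.uint8))
    for i in range(1,k):
        if st[i,4]>40:
            P=W[lab==i]; s=least_squares(lambda p:np.linalg.norm(P-p,axis=1)-.03,P.mean(0)-[0,0,.025],loss='soft_l1',f_scale=.002); print('  or',st[i,4],s.x.round(3))
```

```text
top0 grip 311 [0.5318 0.3332 0.2013] mid [0.533  0.3332 0.2013] len 0.11937392069714145 [-1.    -0.01  -0.011] [0.473 0.325 0.188] [0.593 0.344 0.211]
 heel 2 2 [0.525 0.416 0.038] [0.528 0.418 0.041] 
   carton 2033 ((641.419921875, 222.14617919921875), (277.4039306640625, 249.6872100830078), 1.3209244012832642)
   jar 298 ((363.1912841796875, 277.2295837402344), (181.7250518798828, 57.893287658691406), 33.18448257446289)
   tea 1057 ((384.4057922363281, 388.7583312988281), (122.30037689208984, 168.90386962890625), 89.92486572265625)
   yell 491 ((674.8892211914062, 375.294677734375), (250.81568908691406, 148.1253662109375), 0.8429101705551147)
  or 693 [0.546 0.298 0.064]
  or 362 [0.504 0.327 0.036]
scene0 grip 362 [0.5382 0.3323 0.2014] mid [0.5387 0.3323 0.2014] len 0.11967766009336032 [ 0.999  0.024 -0.041] [0.479 0.323 0.185] [0.598 0.342 0.21 ]
 heel 104 72 [0.517 0.398 0.036] [0.544 0.415 0.045] ((530.314208984375, 406.35076904296875), (26.745180130004883, 16.77452278137207), 1.8198729753494263)
   carton 3003 ((639.7755126953125, 220.56289672851562), (272.9468994140625, 247.30068969726562), 1.6454883813858032)
   jar 287 ((373.92242431640625, 264.8846740722656), (178.19140625, 62.57997512817383), 21.12552833557129)
   tea 1141 ((384.83599853515625, 360.3219299316406), (169.5927734375, 179.56072998046875), 0.1882421374320984)
   yell 628 ((674.9075317382812, 375.3576965332031), (249.452392578125, 149.1387481689453), 0.023157240822911263)
  or 403 [0.534 0.305 0.071]
  or 394 [0.532 0.271 0.036]
  or 42 [0.501 0.323 0.039]
  or 65 [0.563 0.324 0.037]
```

```bash
cat > go.py <<'E'
# go.py x y z yaw_y_deg lean_deg : target TCP (mm), direction of tool y, tilt about world x; prints one jog row
import sys,json
from h import *
from station import arm
from scipy.spatial.transform import Rotation as Ro
def Rt(ydeg,tilt):  # tool down with y at ydeg, then rotated by tilt about step's y axis
    a=np.radians(ydeg); y=np.array([np.cos(a),np.sin(a),0]); z=np.array([0,0,-1.]); R=np.stack([np.cross(y,z),y,z],1)
    ax=np.array([np.cos(np.radians(AX)),np.sin(np.radians(AX)),0])
    return Ro.from_rotvec(ax*np.radians(tilt))*Ro.from_matrix(R)
AX=4.4
def rel(p,Rg,s):
    R0=Ro.from_euler('xyz',s['ee_rot']); d=R0.inv().apply(np.array(p)/1000-s['eef_pos'])*1000; r=(R0.inv()*Rg).as_rotvec()
    return dict(zip(('dx','dy','dz','rx','ry','rz'),[*d.round(1).tolist(),*r.round(3).tolist()]))
if __name__=='__main__':
    s=arm.get_state(); v=list(map(float,sys.argv[1:]))
    print('t',round(s['t'],2),'p',(s['eef_pos']*1000).round(1),'rot',s['ee_rot'].round(3),'q',s['q'].round(3).tolist(),'F',s['force'].round(1),'w',s['width'])
    with open('log.jsonl','a') as f: f.write(json.dumps(dict(q=s['q'].tolist(),p=s['eef_pos'].tolist(),r=s['ee_rot'].tolist()))+'\n')
    for i in range(0,len(v),5): print(json.dumps(rel(v[i:i+3],Rt(v[i+3],v[i+4]),s)))
E
python3 go.py 500 -250 320 92 0  534 332 300 92 0
```

```text
t 0.1 p [ 190.8 -647.   244.5] rot [ 3.14  -0.    -2.855] q [-0.996, 0.359, 0.011, -0.0, -1.224, -0.288] F [ 0.2 -0.1 -0.6] w 0.08749702324631943
{"dx": -408.8, "dy": 293.5, "dz": -75.1, "rx": 0.001, "ry": -0.0, "rz": 0.252}
{"dx": -606.0, "dy": 842.1, "dz": -54.3, "rx": 0.001, "ry": -0.0, "rz": 0.252}
```

jog_arm([
  {"dx":-409,"dy":293,"dz":-75,"rz":0.25,"gripper":0},
  {"dx":-409,"dy":293,"dz":-75,"rz":0.25,"gripper":0},
  {"dx":-409,"dy":293,"dz":-75,"rz":0.25,"gripper":0},
  {"dx":-409,"dy":293,"dz":-75,"rz":0.25,"gripper":0},
  {"dx":-409,"dy":293,"dz":-75,"rz":0.25,"gripper":0},
  {"dx":-409,"dy":293,"dz":-75,"rz":0.25,"gripper":0},
  {"dx":-409,"dy":293,"dz":-75,"rz":0.25,"gripper":0},
  {"dx":-409,"dy":293,"dz":-75,"rz":0.25,"gripper":0},
])

```text
invalid input at $.targets[0]: expected keys dx, dy, dz, rx, ry, rz, gripper
```

```bash
python3 go.py 500 -250 320 92 0  534 332 300 92 0
```

```text
t 0.1 p [ 190.8 -647.   244.5] rot [ 3.14  -0.    -2.855] q [-0.996, 0.359, 0.011, -0.0, -1.224, -0.288] F [ 0.2 -0.1 -0.6] w 0.08749702324631943
{"dx": -408.8, "dy": 293.5, "dz": -75.1, "rx": 0.001, "ry": -0.0, "rz": 0.252}
{"dx": -606.0, "dy": 842.1, "dz": -54.3, "rx": 0.001, "ry": -0.0, "rz": 0.252}
```

All seven keys are required.

jog_arm([
  {"dx":-409,"dy":293,"dz":-75,"rx":0,"ry":0,"rz":0.25,"gripper":0},
  {"dx":-409,"dy":293,"dz":-75,"rx":0,"ry":0,"rz":0.25,"gripper":0},
  {"dx":-409,"dy":293,"dz":-75,"rx":0,"ry":0,"rz":0.25,"gripper":0},
  {"dx":-409,"dy":293,"dz":-75,"rx":0,"ry":0,"rz":0.25,"gripper":0},
  {"dx":-409,"dy":293,"dz":-75,"rx":0,"ry":0,"rz":0.25,"gripper":0},
  {"dx":-409,"dy":293,"dz":-75,"rx":0,"ry":0,"rz":0.25,"gripper":0},
  {"dx":-409,"dy":293,"dz":-75,"rx":0,"ry":0,"rz":0.25,"gripper":0},
  {"dx":-409,"dy":293,"dz":-75,"rx":0,"ry":0,"rz":0.25,"gripper":0},
])

```text
t: 0.77
eef_pos: [0.3929, -0.3874, 0.2943]
ee_rot: [3.141, -0.0, -3.105]
force: [0.4, -0.7, 0.1]
width: 0.0878
gripper_force: 0.0
```

```bash
python3 go.py 534 0 320 92 0  534 332 300 92 0
```

```text
t 0.77 p [ 392.9 -387.4  294.3] rot [ 3.141 -0.    -3.105] q [-0.423, 0.127, -0.184, -0.0, -1.26, -1.111] F [ 0.4 -0.7  0.1] w 0.08784659054591923
{"dx": -155.2, "dy": 382.0, "dz": -25.6, "rx": 0.0, "ry": -0.0, "rz": 0.002}
{"dx": -167.4, "dy": 713.7, "dz": -5.5, "rx": 0.0, "ry": -0.0, "rz": 0.002}
```

jog_arm([
  {"dx":-155,"dy":382,"dz":-25,"rx":0,"ry":0,"rz":0,"gripper":0},
  {"dx":-155,"dy":382,"dz":-25,"rx":0,"ry":0,"rz":0,"gripper":0},
  {"dx":-155,"dy":382,"dz":-25,"rx":0,"ry":0,"rz":0,"gripper":0},
  {"dx":-155,"dy":382,"dz":-25,"rx":0,"ry":0,"rz":0,"gripper":0},
  {"dx":-155,"dy":382,"dz":-25,"rx":0,"ry":0,"rz":0,"gripper":0},
  {"dx":-155,"dy":382,"dz":-25,"rx":0,"ry":0,"rz":0,"gripper":0},
  {"dx":-155,"dy":382,"dz":-25,"rx":0,"ry":0,"rz":0,"gripper":0},
  {"dx":-155,"dy":382,"dz":-25,"rx":0,"ry":0,"rz":0,"gripper":0},
])

```text
t: 1.43
eef_pos: [0.5059, -0.0745, 0.3145]
ee_rot: [3.141, 0.0, -3.105]
force: [1.0, -0.4, -0.4]
width: 0.0878
gripper_force: 0.0
```

```bash
python3 go.py 534 332 300 92 0
```

```text
t 1.43 p [505.9 -74.5 314.5] rot [ 3.141  0.    -3.105] q [0.238, 0.046, -0.229, -0.0, -1.295, -1.772] F [ 1.  -0.4 -0.4] w 0.08781468905832562
{"dx": -43.1, "dy": 405.2, "dz": 14.6, "rx": 0.0, "ry": 0.0, "rz": 0.002}
```

jog_arm([
  {"dx":-43,"dy":405,"dz":15,"rx":0,"ry":0,"rz":0,"gripper":0},
  {"dx":-43,"dy":405,"dz":15,"rx":0,"ry":0,"rz":0,"gripper":0},
  {"dx":-43,"dy":405,"dz":15,"rx":0,"ry":0,"rz":0,"gripper":0},
  {"dx":-43,"dy":405,"dz":15,"rx":0,"ry":0,"rz":0,"gripper":0},
  {"dx":-43,"dy":405,"dz":15,"rx":0,"ry":0,"rz":0,"gripper":0},
  {"dx":-43,"dy":405,"dz":15,"rx":0,"ry":0,"rz":0,"gripper":0},
  {"dx":-43,"dy":405,"dz":15,"rx":0,"ry":0,"rz":0,"gripper":0},
  {"dx":-43,"dy":405,"dz":15,"rx":0,"ry":0,"rz":0,"gripper":0},
])

```text
t: 2.1
eef_pos: [0.5284, 0.2578, 0.3019]
ee_rot: [-3.142, -0.0, -3.105]
force: [0.4, -0.5, -0.1]
width: 0.0876
gripper_force: 0.0
```

```bash
python3 go.py 534 332 270 92 0
python3 - <<'E'
from station import arm
import cv2,numpy as np
f=arm.grab_frame('wrist');np.savez('pics/wrist1.npz',**f);cv2.imwrite('pics/wrist1.png',f['frame'][:,:,::-1]);print(arm.get_state()['eef_pos'],arm.get_state()['t'],f['fx'],f['cx'],f['cy'])
E
```

```text
t 2.1 p [528.4 257.8 301.9] rot [-3.142 -0.    -3.105] q [0.786, 0.185, -0.097, -0.0, -1.289, -2.32] F [ 0.4 -0.5 -0.1] w 0.0875985377480126
{"dx": -8.4, "dy": 74.0, "dz": 31.9, "rx": -0.0, "ry": -0.0, "rz": 0.002}
[0.52916707 0.26360216 0.3004283 ] 2.15 371.64829954431775 325.9850245975509 238.60433317696382
```

View pics/wrist1.png

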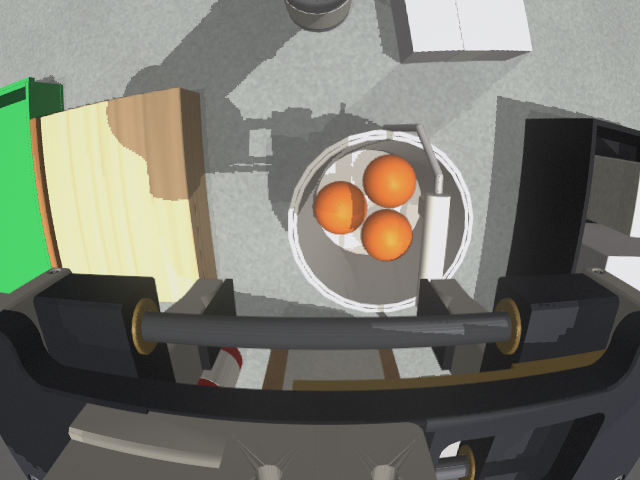

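The wrist view shows the bail grip at (435,235), the pail mouth at (380,220) and the three satsumas inside. This agrees with the measurements, so I'll line up above the grip.

jog_arm([
  {"dx":-8,"dy":68,"dz":30,"rx":0,"ry":0,"rz":0,"gripper":0},
  {"dx":-8,"dy":68,"dz":30,"rx":0,"ry":0,"rz":0,"gripper":0},
  {"dx":-8,"dy":68,"dz":30,"rx":0,"ry":0,"rz":0,"gripper":0},
  {"dx":-8,"dy":68,"dz":30,"rx":0,"ry":0,"rz":0,"gripper":0},
  {"dx":-8,"dy":68,"dz":30,"rx":0,"ry":0,"rz":0,"gripper":0},
  {"dx":-8,"dy":68,"dz":30,"rx":0,"ry":0,"rz":0,"gripper":0},
  {"dx":-8,"dy":68,"dz":30,"rx":0,"ry":0,"rz":0,"gripper":0},
  {"dx":-8,"dy":68,"dz":30,"rx":0,"ry":0,"rz":0,"gripper":0},
])

```text
t: 2.82
eef_pos: [0.5347, 0.3232, 0.273]
ee_rot: [3.141, 0.001, -3.106]
force: [-0.2, 0.2, -1.1]
width: 0.0879
gripper_force: 0.0
```

```bash
python3 go.py 535 332 195 92 0
python3 - <<'E'
from station import arm
from h import *
f=arm.grab_frame('wrist');np.savez('pics/wrist2.npz',**f)
v,u=np.mgrid[:480,:640];dx,dy=u-f['cx'],v-f['cy'];r=np.hypot(dx,dy);th=r/f['fx'];z=f['z_map']
k=np.tan(th)/np.maximum(r,1e-6)*z; c=np.stack([dx*k,dy*k,z],-1);V=f['view'];W=(c-V[:3,3])@V[:3,:3]
m=(th<1.3)&(abs(W[...,2]-.195)<.03)&(np.hypot(W[...,0]-.534,W[...,1]-.332)<.06)&(cv2.cvtColor(f['frame'],cv2.COLOR_RGB2HSV)[...,1]<60)&(f['frame'].min(2)>110)
P=W[m];print(len(P),np.percentile(P,[2,50,98],axis=0).round(3))
E
```

```text
t 2.82 p [534.7 323.2 273. ] rot [ 3.141e+00  1.000e-03 -3.106e+00] q [0.856, 0.26, -0.065, 0.0, -1.245, -2.391] F [-0.2  0.2 -1.1] w 0.08794890785857809
{"dx": -0.6, "dy": 8.7, "dz": 78.0, "rx": 0.001, "ry": 0.001, "rz": 0.001}
3884 [[0.48  0.326 0.196]
 [0.526 0.334 0.202]
 [0.571 0.343 0.204]]
```

jog_arm([
  {"dx":0,"dy":10,"dz":25,"rx":0,"ry":0,"rz":0,"gripper":0},
  {"dx":0,"dy":10,"dz":50,"rx":0,"ry":0,"rz":0,"gripper":0},
  {"dx":0,"dy":10,"dz":70,"rx":0,"ry":0,"rz":0,"gripper":0},
  {"dx":0,"dy":10,"dz":78,"rx":0,"ry":0,"rz":0,"gripper":0},
  {"dx":0,"dy":10,"dz":78,"rx":0,"ry":0,"rz":0,"gripper":0},
  {"dx":0,"dy":10,"dz":78,"rx":0,"ry":0,"rz":0,"gripper":0.3},
  {"dx":0,"dy":10,"dz":78,"rx":0,"ry":0,"rz":0,"gripper":1},
  {"dx":0,"dy":10,"dz":78,"rx":0,"ry":0,"rz":0,"gripper":1},
], force=30)

```text
t: 3.53
eef_pos: [0.5347, 0.3344, 0.1958]
ee_rot: [3.14, 0.002, -3.105]
force: [-0.2, -0.1, 0.2]
width: 0.0729
gripper_force: 0.0
```

jog_arm([
  {"dx":0,"dy":0,"dz":0,"rx":0,"ry":0,"rz":0,"gripper":1},
  {"dx":0,"dy":0,"dz":0,"rx":0,"ry":0,"rz":0,"gripper":1},
  {"dx":0,"dy":0,"dz":0,"rx":0,"ry":0,"rz":0,"gripper":1},
  {"dx":0,"dy":0,"dz":0,"rx":0,"ry":0,"rz":0,"gripper":1},
  {"dx":0,"dy":0,"dz":-4,"rx":0,"ry":0,"rz":0,"gripper":1},
  {"dx":0,"dy":0,"dz":-8,"rx":0,"ry":0,"rz":0,"gripper":1},
  {"dx":0,"dy":0,"dz":-14,"rx":0,"ry":0,"rz":0,"gripper":1},
  {"dx":0,"dy":0,"dz":-20,"rx":0,"ry":0,"rz":0,"gripper":1},
])

```text
t: 4.2
eef_pos: [0.5341, 0.334, 0.2148]
ee_rot: [3.142, 0.0, -3.105]
force: [-0.2, -0.0, -0.3]
width: 0.02
gripper_force: 0.0
```

```bash
python3 go.py 534 300 345 92 0  535 17 345 92 0
```

```text
t 4.2 p [534.1 334.  214.8] rot [ 3.142  0.    -3.105] q [0.868, 0.306, -0.137, 0.0, -1.128, -2.402] F [-0.2 -0.  -0.3] w 0.019997608498949042
{"dx": 1.4, "dy": -34.0, "dz": -130.2, "rx": 0.0, "ry": 0.0, "rz": 0.002}
{"dx": 10.8, "dy": -316.8, "dz": -130.2, "rx": 0.0, "ry": 0.0, "rz": 0.002}
```

The fingers close slowly, about 0.08 m/s, and hadn't gripped before the lift began. I'll open again, go back down and close fully.

jog_arm([
  {"dx":0,"dy":0,"dz":0,"rx":0,"ry":0,"rz":0,"gripper":0.3},
  {"dx":0,"dy":0,"dz":0,"rx":0,"ry":0,"rz":0,"gripper":0.3},
  {"dx":0,"dy":0,"dz":0,"rx":0,"ry":0,"rz":0,"gripper":0.3},
  {"dx":0,"dy":0,"dz":0,"rx":0,"ry":0,"rz":0,"gripper":0.3},
  {"dx":0,"dy":0,"dz":10,"rx":0,"ry":0,"rz":0,"gripper":0.3},
  {"dx":0,"dy":0,"dz":20,"rx":0,"ry":0,"rz":0,"gripper":0.3},
  {"dx":0,"dy":0,"dz":20,"rx":0,"ry":0,"rz":0,"gripper":0.6},
  {"dx":0,"dy":0,"dz":20,"rx":0,"ry":0,"rz":0,"gripper":1},
], force=30)

```text
t: 4.87
eef_pos: [0.5335, 0.3334, 0.1925]
ee_rot: [-3.14, -0.002, -3.105]
force: [0.4, -0.2, -0.6]
width: 0.0509
gripper_force: 0.0
```

jog_arm([
  {"dx":0,"dy":0,"dz":0,"rx":0,"ry":0,"rz":0,"gripper":1},
  {"dx":0,"dy":0,"dz":0,"rx":0,"ry":0,"rz":0,"gripper":1},
  {"dx":0,"dy":0,"dz":0,"rx":0,"ry":0,"rz":0,"gripper":1},
  {"dx":0,"dy":0,"dz":0,"rx":0,"ry":0,"rz":0,"gripper":1},
  {"dx":0,"dy":0,"dz":0,"rx":0,"ry":0,"rz":0,"gripper":1},
  {"dx":0,"dy":0,"dz":0,"rx":0,"ry":0,"rz":0,"gripper":1},
  {"dx":0,"dy":0,"dz":0,"rx":0,"ry":0,"rz":0,"gripper":1},
  {"dx":0,"dy":0,"dz":0,"rx":0,"ry":0,"rz":0,"gripper":1},
])

```text
t: 5.53
eef_pos: [0.5341, 0.3341, 0.1943]
ee_rot: [3.141, 0.0, -3.105]
force: [-0.1, 0.9, 0.8]
width: 0.0171
gripper_force: 30.0
```

```bash
python3 go.py 534 334 345 92 0
python3 - <<'E'
from station import arm
import cv2
f=arm.grab_frame('wrist');cv2.imwrite('pics/wrist3.png',f['frame'][:,:,::-1])
E
```

```text
t 5.53 p [534.1 334.1 194.3] rot [ 3.141  0.    -3.105] q [0.868, 0.321, -0.164, 0.0, -1.085, -2.402] F [-0.1  0.9  0.8] w 0.017101447905381668
{"dx": 0.1, "dy": -0.0, "dz": -150.7, "rx": 0.0, "ry": 0.0, "rz": 0.002}
```

View pics/wrist3.png

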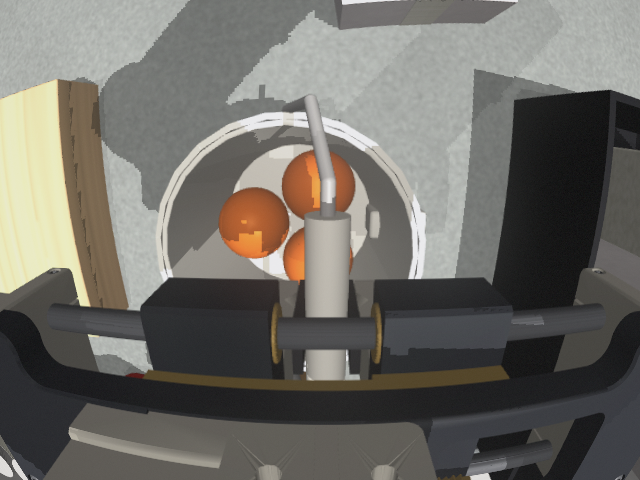

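The picture shows the fingers closed on the bail grip at (327,300), reading 17 mm wide at 30 N. Now I'll lift gently.

jog_arm([
  {"dx":0,"dy":0,"dz":-3,"rx":0,"ry":0,"rz":0,"gripper":1},
  {"dx":0,"dy":0,"dz":-8,"rx":0,"ry":0,"rz":0,"gripper":1},
  {"dx":0,"dy":0,"dz":-18,"rx":0,"ry":0,"rz":0,"gripper":1},
  {"dx":0,"dy":0,"dz":-32,"rx":0,"ry":0,"rz":0,"gripper":1},
  {"dx":0,"dy":0,"dz":-50,"rx":0,"ry":0,"rz":0,"gripper":1},
  {"dx":0,"dy":0,"dz":-70,"rx":0,"ry":0,"rz":0,"gripper":1},
  {"dx":0,"dy":0,"dz":-90,"rx":0,"ry":0,"rz":0,"gripper":1},
  {"dx":0,"dy":0,"dz":-105,"rx":0,"ry":0,"rz":0,"gripper":1},
], force=45)

```text
t: 6.25
eef_pos: [0.5341, 0.3339, 0.3013]
ee_rot: [3.141, 0.001, -3.105]
force: [1.0, 0.1, -5.7]
width: 0.0167
gripper_force: 45.0
```

```bash
python3 go.py 534 334 330 92 0 535 18 330 94.4 0
```

```text
t 6.25 p [534.1 333.9 301.3] rot [ 3.141e+00  1.000e-03 -3.105e+00] q [0.868, 0.255, -0.007, 0.0, -1.307, -2.402] F [ 1.   0.1 -5.7] w 0.016670944934952595
{"dx": 0.1, "dy": 0.1, "dz": -28.7, "rx": 0.001, "ry": 0.001, "rz": 0.002}
{"dx": 10.7, "dy": -315.7, "dz": -28.9, "rx": 0.001, "ry": 0.001, "rz": -0.04}
```

jog_arm([
  {"dx":0,"dy":-3,"dz":-8,"rx":0,"ry":0,"rz":0,"gripper":1},
  {"dx":0,"dy":-9,"dz":-16,"rx":0,"ry":0,"rz":0,"gripper":1},
  {"dx":1,"dy":-18,"dz":-24,"rx":0,"ry":0,"rz":0,"gripper":1},
  {"dx":2,"dy":-30,"dz":-28,"rx":0,"ry":0,"rz":-0.01,"gripper":1},
  {"dx":3,"dy":-45,"dz":-30,"rx":0,"ry":0,"rz":-0.02,"gripper":1},
  {"dx":4,"dy":-63,"dz":-30,"rx":0,"ry":0,"rz":-0.02,"gripper":1},
  {"dx":5,"dy":-83,"dz":-30,"rx":0,"ry":0,"rz":-0.03,"gripper":1},
  {"dx":6,"dy":-105,"dz":-30,"rx":0,"ry":0,"rz":-0.04,"gripper":1},
])

```text
t: 6.92
eef_pos: [0.5312, 0.2267, 0.3284]
ee_rot: [-3.141, -0.001, -3.064]
force: [0.4, 0.1, -6.5]
width: 0.0172
gripper_force: 45.0
```

jog_arm([
  {"dx":1,"dy":-23,"dz":0,"rx":0,"ry":0,"rz":0,"gripper":1},
  {"dx":2,"dy":-46,"dz":0,"rx":0,"ry":0,"rz":0,"gripper":1},
  {"dx":3,"dy":-69,"dz":0,"rx":0,"ry":0,"rz":0,"gripper":1},
  {"dx":4,"dy":-92,"dz":0,"rx":0,"ry":0,"rz":0,"gripper":1},
  {"dx":5,"dy":-113,"dz":0,"rx":0,"ry":0,"rz":0,"gripper":1},
  {"dx":6,"dy":-132,"dz":0,"rx":0,"ry":0,"rz":0,"gripper":1},
  {"dx":7,"dy":-149,"dz":0,"rx":0,"ry":0,"rz":0,"gripper":1},
  {"dx":8,"dy":-164,"dz":0,"rx":0,"ry":0,"rz":0,"gripper":1},
])

```text
t: 7.58
eef_pos: [0.5354, 0.062, 0.3287]
ee_rot: [-3.141, -0.001, -3.066]
force: [0.6, -0.2, -6.4]
width: 0.0165
gripper_force: 45.0
```

```bash
python3 go.py 531 18 330 94.4 0
```

```text
t 7.58 p [535.4  62.  328.7] rot [-3.141e+00 -1.000e-03 -3.066e+00] q [0.479, 0.09, -0.15, -0.0, -1.332, -1.974] F [ 0.6 -0.2 -6.4] w 0.01654830402916297
{"dx": 7.7, "dy": -43.5, "dz": -1.3, "rx": -0.0, "ry": -0.001, "rz": -0.001}
```

jog_arm([
  {"dx":1,"dy":-12,"dz":0,"rx":0,"ry":0,"rz":0,"gripper":1},
  {"dx":2,"dy":-22,"dz":0,"rx":0,"ry":0,"rz":0,"gripper":1},
  {"dx":4,"dy":-31,"dz":0,"rx":0,"ry":0,"rz":0,"gripper":1},
  {"dx":6,"dy":-38,"dz":0,"rx":0,"ry":0,"rz":0,"gripper":1},
  {"dx":7,"dy":-43,"dz":0,"rx":0,"ry":0,"rz":0,"gripper":1},
  {"dx":8,"dy":-43,"dz":0,"rx":0,"ry":0,"rz":0,"gripper":1},
  {"dx":8,"dy":-43,"dz":0,"rx":0,"ry":0,"rz":0,"gripper":1},
  {"dx":8,"dy":-43,"dz":0,"rx":0,"ry":0,"rz":0,"gripper":1},
])

```text
t: 8.25
eef_pos: [0.5319, 0.0216, 0.3291]
ee_rot: [3.141, 0.0, -3.064]
force: [0.1, -0.3, -6.3]
width: 0.0168
gripper_force: 45.0
```

```bash
python3 go.py 531 18 330 94.4 0;  python3 - <<'E'
from station import arm
from h import *
for n in('scene','top'):
    f=arm.grab_frame(n);np.savez(f'pics/{n}4.npz',**f);cv2.imwrite(f'pics/{n}4.png',f['frame'][:,:,::-1]);W=cloud(f)
    S=cv2.cvtColor(f['frame'],cv2.COLOR_RGB2HSV)[...,1]; z=W[...,2]
    c0=np.array([.533,-.01])
    m=(np.hypot(W[...,0]-c0[0],W[...,1]-c0[1])<.115)&(z>.15)&(z<.32)&(S<60)&(f['frame'].min(2)>90)
    P=W[m]; hist=np.histogram(P[:,2],bins=np.arange(.15,.325,.01)); print(n,dict(zip(hist[1].round(2).tolist(),hist[0].tolist())))
    for zz in(.245,.25,.255):
        Q=P[abs(P[:,2]-zz)<.005]; 
        if len(Q)>20: print('  ',zz,len(Q),circ(Q).round(4))
E
```

```text
t 8.25 p [531.9  21.6 329.1] rot [ 3.141  0.    -3.064] q [0.409, 0.077, -0.163, -0.0, -1.33, -1.903] F [ 0.1 -0.3 -6.3] w 0.016785388870365767
{"dx": 1.1, "dy": -3.5, "dz": -0.9, "rx": 0.0, "ry": 0.0, "rz": 0.0}
scene {0.15: 61, 0.16: 177, 0.17: 55, 0.18: 36, 0.19: 29, 0.2: 23, 0.21: 22, 0.22: 26, 0.23: 35, 0.24: 261, 0.25: 215, 0.26: 207, 0.27: 3, 0.28: 0, 0.29: 1, 0.3: 15, 0.31: 16}
   0.245 261 [ 0.5334 -0.0011  0.0801]
   0.25 337 [ 0.5327 -0.0031  0.0817]
   0.255 215 [ 0.5333 -0.0017  0.0808]
top {0.15: 14, 0.16: 40, 0.17: 8, 0.18: 0, 0.19: 0, 0.2: 0, 0.21: 0, 0.22: 0, 0.23: 1, 0.24: 114, 0.25: 178, 0.26: 110, 0.27: 0, 0.28: 0, 0.29: 1, 0.3: 3, 0.31: 4}
   0.245 114 [ 0.5346 -0.0027  0.0843]
   0.25 157 [ 0.5325 -0.001   0.0813]
   0.255 178 [ 0.5327 -0.0006  0.081 ]
```

View pics/scene4.png

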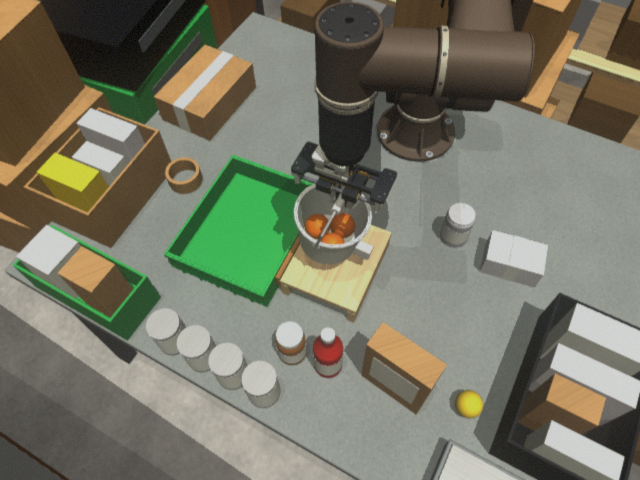

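The scene view shows the pail hanging level over the step at (333,222), with all three satsumas in it and the heel at (365,248). I'll lower it.

jog_arm([
  {"dx":0,"dy":-3,"dz":8,"rx":0,"ry":0,"rz":0,"gripper":1},
  {"dx":0,"dy":-6,"dz":18,"rx":0,"ry":0,"rz":0,"gripper":1},
  {"dx":0,"dy":-6,"dz":28,"rx":0,"ry":0,"rz":0,"gripper":1},
  {"dx":0,"dy":-6,"dz":38,"rx":0,"ry":0,"rz":0,"gripper":1},
  {"dx":0,"dy":-6,"dz":46,"rx":0,"ry":0,"rz":0,"gripper":1},
  {"dx":0,"dy":-6,"dz":53,"rx":0,"ry":0,"rz":0,"gripper":1},
  {"dx":0,"dy":-6,"dz":58,"rx":0,"ry":0,"rz":0,"gripper":1},
  {"dx":0,"dy":-6,"dz":61,"rx":0,"ry":0,"rz":0,"gripper":1},
])

```text
t: 9.02
eef_pos: [0.5327, 0.0146, 0.2681]
ee_rot: [-3.14, 0.0, -3.064]
force: [0.7, -3.6, 0.6]
width: 0.0167
gripper_force: 45.0
```

jog_arm([
  {"dx":0,"dy":0,"dz":1,"rx":0,"ry":0,"rz":0,"gripper":1},
  {"dx":0,"dy":0,"dz":2,"rx":0,"ry":0,"rz":0,"gripper":1},
  {"dx":0,"dy":0,"dz":3,"rx":0,"ry":0,"rz":0,"gripper":1},
  {"dx":0,"dy":0,"dz":3,"rx":0,"ry":0,"rz":0,"gripper":1},
  {"dx":0,"dy":0,"dz":4,"rx":0,"ry":0,"rz":0,"gripper":1},
  {"dx":0,"dy":0,"dz":4,"rx":0,"ry":0,"rz":0,"gripper":1},
  {"dx":0,"dy":0,"dz":4,"rx":0,"ry":0,"rz":0,"gripper":1},
  {"dx":0,"dy":0,"dz":4,"rx":0,"ry":0,"rz":0,"gripper":1},
])

```text
t: 9.68
eef_pos: [0.533, 0.0146, 0.2655]
ee_rot: [-3.141, 0.002, -3.065]
force: [1.3, -5.4, 3.0]
width: 0.0168
gripper_force: 45.0
```

jog_arm([
  {"dx":0,"dy":0,"dz":0,"rx":0,"ry":0,"rz":0,"gripper":0.8},
  {"dx":0,"dy":0,"dz":0,"rx":0,"ry":0,"rz":0,"gripper":0.5},
  {"dx":0,"dy":0,"dz":0,"rx":0,"ry":0,"rz":0,"gripper":0.2},
  {"dx":0,"dy":0,"dz":0,"rx":0,"ry":0,"rz":0,"gripper":0},
  {"dx":0,"dy":0,"dz":0,"rx":0,"ry":0,"rz":0,"gripper":0},
  {"dx":0,"dy":0,"dz":-10,"rx":0,"ry":0,"rz":0,"gripper":0},
  {"dx":0,"dy":0,"dz":-40,"rx":0,"ry":0,"rz":0,"gripper":0},
  {"dx":0,"dy":0,"dz":-80,"rx":0,"ry":0,"rz":0,"gripper":0},
])

```text
t: 10.35
eef_pos: [0.5309, 0.0151, 0.343]
ee_rot: [-3.141, -0.006, -3.065]
force: [1.4, 0.1, -0.3]
width: 0.0585
gripper_force: 0.0
```

```bash
python3 go.py 531 130 360 184.4 0;  python3 - <<'E'
from station import arm
from h import *
for n in('scene','top'):
    f=arm.grab_frame(n);np.savez(f'pics/{n}5.npz',**f);cv2.imwrite(f'pics/{n}5.png',f['frame'][:,:,::-1]);W=cloud(f)
    S=cv2.cvtColor(f['frame'],cv2.COLOR_RGB2HSV)[...,1]; z=W[...,2]
    c0=np.array([.533,-.008]);r=np.hypot(W[...,0]-c0[0],W[...,1]-c0[1])
    m=(r<.115)&(abs(z-.19)<.006)&(S<60)&(f['frame'].min(2)>90); P=W[m]; c=circ(P); print(n,len(P),c.round(4))
    for lo,hi in((.1,.117),):
        m=(W[...,1]>c[1]+.08)&(W[...,1]<c[1]+.125)&(abs(W[...,0]-c[0])<.04)&(z>.102)&(z<.116);T=W[m]
        if len(T)>5: R=cv2.minAreaRect((T[:,:2]*1000).astype(np.float32));print('heel',len(T),T.mean(0).round(4),R,np.degrees(np.arctan2(R[0][1]/1e3-c[1],R[0][0]/1e3-c[0])))
    m=(r<.11)&(z>.2)&(z<.30)&(S<60)&(f['frame'].min(2)>100)&(W[...,1]>-.02);P=W[m];P=P[P[:,2]>.2]
    if len(P): print('bail',len(P),np.percentile(P,[2,50,98],axis=0).round(3).tolist())
print(arm.get_state()['width'])
E
```

```text
t 10.35 p [530.9  15.1 343. ] rot [-3.141 -0.006 -3.065] q [0.397, 0.073, -0.136, -0.001, -1.367, -1.891] F [ 1.4  0.1 -0.3] w 0.05847462991229341
{"dx": -8.8, "dy": 114.5, "dz": -17.2, "rx": 0.004, "ry": -0.005, "rz": -1.571}
scene 800 [ 0.534  -0.0208  0.0815]
heel 112 [0.5279 0.0732 0.1104] ((526.032470703125, 72.90092468261719), (25.2439022064209, 27.892154693603516), 4.385794639587402) 94.83540334301406
bail 334 [[0.492, 0.005, 0.238], [0.547, 0.015, 0.269], [0.618, 0.024, 0.274]]
top 348 [ 0.5346 -0.019   0.0817]
heel 71 [0.5261 0.079  0.1101] ((526.669677734375, 77.85314178466797), (23.490745544433594, 19.986539840698242), 2.6349401473999023) 94.65269764237749
bail 113 [[0.448, -0.005, 0.23], [0.505, 0.013, 0.269], [0.528, 0.019, 0.275]]
0.06637250378887107
```

View pics/scene5.png

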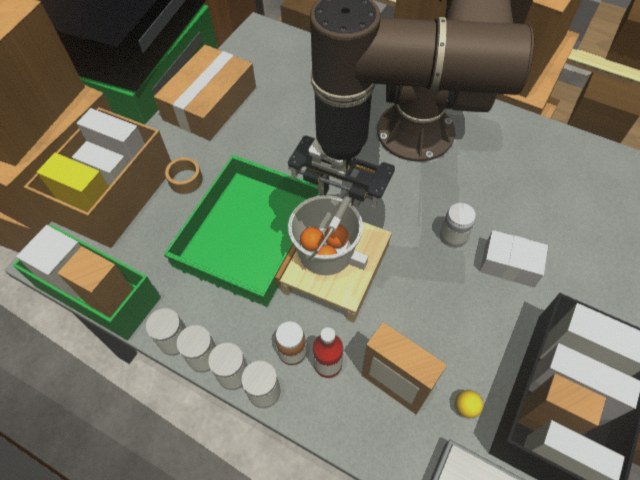

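The pail is upright on the step with its fruit: rim centre at px (326,228), heel at (360,259), measured at (0.534, -0.020) with a yaw that matches the step. Next I turn and lean the tool for the heel grip, up high and clear.

```bash
python3 go.py 520 160 350 184.4 -42
```

```text
t 10.45 p [535.   15.4 351.4] rot [ 3.141  0.011 -3.064] q [0.397, 0.067, -0.126, 0.003, -1.367, -1.891] F [-0.1 -0.1  0. ] w 0.06637250378887107
{"dx": 3.8, "dy": 145.4, "dz": 1.5, "rx": 0.566, "ry": 0.582, "rz": -1.497}
```

jog_arm([
  {"dx":4,"dy":145,"dz":0,"rx":0.566,"ry":0.582,"rz":-1.497,"gripper":0},
  {"dx":4,"dy":145,"dz":0,"rx":0.566,"ry":0.582,"rz":-1.497,"gripper":0},
  {"dx":4,"dy":145,"dz":0,"rx":0.566,"ry":0.582,"rz":-1.497,"gripper":0},
  {"dx":4,"dy":145,"dz":0,"rx":0.566,"ry":0.582,"rz":-1.497,"gripper":0},
  {"dx":4,"dy":145,"dz":0,"rx":0.566,"ry":0.582,"rz":-1.497,"gripper":0},
  {"dx":4,"dy":145,"dz":0,"rx":0.566,"ry":0.582,"rz":-1.497,"gripper":0},
  {"dx":4,"dy":145,"dz":0,"rx":0.566,"ry":0.582,"rz":-1.497,"gripper":0},
  {"dx":4,"dy":145,"dz":0,"rx":0.566,"ry":0.582,"rz":-1.497,"gripper":0},
])

```text
t: 11.12
eef_pos: [0.5176, 0.1602, 0.3446]
ee_rot: [-2.985, -0.438, -2.198]
force: [0.1, -0.2, -0.3]
width: 0.0874
gripper_force: 0.0
```

```bash
python3 go.py 520 160 350 184.4 -42
```

```text
t 11.12 p [517.6 160.2 344.6] rot [-2.985 -0.438 -2.198] q [0.808, 0.275, -0.055, 0.213, -1.654, -1.427] F [ 0.1 -0.2 -0.3] w 0.08743762067552988
{"dx": 1.2, "dy": -2.9, "dz": -5.0, "rx": 0.24, "ry": 0.235, "rz": -0.607}
```

jog_arm([
  {"dx":1,"dy":-3,"dz":-5,"rx":0.24,"ry":0.235,"rz":-0.607,"gripper":0},
  {"dx":1,"dy":-3,"dz":-5,"rx":0.24,"ry":0.235,"rz":-0.607,"gripper":0},
  {"dx":1,"dy":-3,"dz":-5,"rx":0.24,"ry":0.235,"rz":-0.607,"gripper":0},
  {"dx":1,"dy":-3,"dz":-5,"rx":0.24,"ry":0.235,"rz":-0.607,"gripper":0},
  {"dx":1,"dy":-3,"dz":-5,"rx":0.24,"ry":0.235,"rz":-0.607,"gripper":0},
  {"dx":1,"dy":-3,"dz":-5,"rx":0.24,"ry":0.235,"rz":-0.607,"gripper":0},
  {"dx":1,"dy":-3,"dz":-5,"rx":0.24,"ry":0.235,"rz":-0.607,"gripper":0},
  {"dx":1,"dy":-3,"dz":-5,"rx":0.24,"ry":0.235,"rz":-0.607,"gripper":0},
])

```text
t: 11.78
eef_pos: [0.5196, 0.1598, 0.3497]
ee_rot: [-3.137, -0.731, -1.503]
force: [-0.6, 0.0, -0.1]
width: 0.0876
gripper_force: 0.0
```

```bash
python3 go.py 521 149 190 184.4 -42
cat > kin.py <<'E'
import json
from h import *
from scipy.spatial.transform import Rotation as Ro
L=[json.loads(l) for l in open('log.jsonl')]
rv=lambda a,t:Ro.from_rotvec(np.array(a)*t)
def fk(x,q):
    # chain: trans a_i then rotate; axes nominal at zero config; forearm direction angle fitted
    h,a2x,a2z,a3x,a3z,d,t5,p6x,p6y,p6z,fa,ta,d2=x
    Y=[0,1,0]; R=rv([0,0,1],q[0]); p=R.apply([0,0,h])
    R=R*rv(Y,q[1]); p=p+R.apply([a2x,0,a2z])
    R=R*rv(Y,-q[2]); p=p+R.apply([a3x,d,a3z])
    f=[np.cos(fa),0,-np.sin(fa)]
    R=R*rv(f,q[3]*SG[0]); p=p+R.apply(np.array(f)*t5+[0,d2,0])
    R=R*rv(Y,-q[4]); 
    t=[np.cos(ta),0,-np.sin(ta)]
    R=R*rv(t,q[5]*SG[1]); p=p+R.apply([p6x,p6y,p6z])
    # tool at zero: z along t
    z=np.array(t); x_=np.array([0,1.,0])*SG[2]; T=Ro.from_matrix(np.stack([x_,np.cross(z,x_),z],1))
    return p,R*T
def err(x):
    e=[]
    for l in L:
        p,R=fk(x,l['q']); e+=list((p-l['p'])*10)+list((R.inv()*Ro.from_euler('xyz',l['r'])).as_rotvec())
    return np.array(e)
SG=[1,1,1]
def fit():
    best=None
    import itertools
    global SG
    rng=np.random.default_rng(0)
    for sg in itertools.product((1,-1),(1,-1),(1,-1)):
        SG[:]=sg
        for k in range(3):
            x0=np.r_[.3,.0,.4,.3,.1,.1,.1,.1,0,0,0,0,.1]+rng.normal(0,.05,13)
            r=least_squares(lambda x:np.r_[err(x),1e-3*(x-x0)],x0)
            if best is None or r.cost<best[0]: best=(r.cost,r.x,sg)
    SG[:]=best[2]; return best
E
python3 - <<'E'
from kin import *
b=fit();print(b[0],b[1].round(3),b[2]); e=err(b[1]).reshape(-1,6);print(abs(e).max(1).round(3))
np.savez('kin.npz',x=b[1],sg=b[2])
E
```

```text
t 11.78 p [519.6 159.8 349.7] rot [-3.137 -0.731 -1.503] q [0.945, 0.293, -0.225, 0.446, -1.646, -0.98] F [-0.6  0.  -0.1] w 0.08758812321151781
{"dx": -98.5, "dy": -0.1, "dz": 126.2, "rx": 0.002, "ry": 0.002, "rz": -0.007}
8.341138767866281e-08 [ 0.199  0.     0.602  0.334  0.    -0.     0.129  0.359 -0.     0.
 -0.     0.    -0.192] (-1, -1, -1)
[0. 0. 0. 0. 0. 0. 0. 0. 0. 0. 0. 0. 0. 0. 0.]
```

Kinematics fitted exactly from the logged poses. Now checking whether the grasp and tipping path is reachable.

```bash
cat > plan.py <<'E'
from kin import *
import go
K=np.load('kin.npz');X=K['x'];SG[:]=K['sg'].tolist()
lo=np.array([-3.07,-1.43,-1.02,-3.03,-3.05,-3.03])+.02;hi=np.array([3.07,2.12,1.25,1.67,-.0,3.03])-.02
xs=np.array([np.cos(np.radians(-85.6)),np.sin(np.radians(-85.6))]);S0=np.array([.533,-.008])
def ik(p,R,q0):
    f=lambda q:np.r_[(fk(X,q)[0]-p)*10,(fk(X,q)[1].inv()*R).as_rotvec(),1e-5*(q-q0)]
    r=least_squares(f,np.clip(q0,lo+1e-6,hi-1e-6),bounds=(lo,hi));return r.x,np.abs(f(r.x)).max()
def tcp(s,z,th,lean,rad=.092,hz=.026,ydeg=184.4):
    t=np.radians(th);px=np.array([np.cos(t),-np.sin(t)]);pz=np.array([np.sin(t),np.cos(t)])
    g=np.array([s,z])-rad*px+hz*pz
    w=S0+g[0]*xs
    return np.array([*w,g[1]]),go.Rt(ydeg,-lean+th)
E
python3 - <<'E'
from plan import *
q=np.array(L[-1]['q'])
for lean in(42,):
  for s1,z1 in((.09,.20),(.06,.2),(.12,.2),(.09,.24)):
    qq=q.copy();print(lean,s1,z1)
    for s,z,th in[(.012,.25,0),(.012,.07,0),(.012,.17,0)]+[(.012+(s1-.012)*min(1,k/6),.17+(z1-.17)*min(1,k/6),10*k) for k in range(0,11)]:
        p,R=tcp(s,z,th,lean); qn,e=ik(p,R,qq); 
        if e>.01 or th in(0,50,80,100): print('  ',round(s,3),round(z,3),th,p.round(3),qn.round(2),'err',round(e,3),'dq',abs(qn-qq).max().round(2))
        qq=qn
E
```

```text
42 0.09 0.2
   0.012 0.25 0 [0.527 0.072 0.276] [ 0.83  0.27 -0.45  0.51 -1.42 -0.99] err 0.0 dq 0.22
   0.012 0.07 0 [0.527 0.072 0.096] [ 0.82  0.48 -0.64  0.59 -1.08 -1.2 ] err 0.0 dq 0.34
   0.012 0.17 0 [0.527 0.072 0.196] [ 0.83  0.35 -0.55  0.54 -1.27 -1.07] err 0.0 dq 0.19
   0.012 0.17 0 [0.527 0.072 0.196] [ 0.83  0.35 -0.55  0.54 -1.27 -1.07] err 0.0 dq 0.0
   0.077 0.195 50 [ 0.536 -0.046  0.282] [ 0.18  0.13 -0.16 -0.15 -1.27 -0.06] err 0.0 dq 0.23
   0.09 0.2 80 [ 0.541 -0.107  0.295] [-0.29  0.32  0.14 -0.62 -1.65  0.4 ] err 0.0 dq 0.14
   0.09 0.2 100 [ 0.543 -0.139  0.286] [-0.49  0.5   0.27 -0.86 -1.89  0.52] err 0.0 dq 0.12
42 0.06 0.2
   0.012 0.25 0 [0.527 0.072 0.276] [ 0.83  0.27 -0.45  0.51 -1.42 -0.99] err 0.0 dq 0.22
   0.012 0.07 0 [0.527 0.072 0.096] [ 0.82  0.48 -0.64  0.59 -1.08 -1.2 ] err 0.0 dq 0.34
   0.012 0.17 0 [0.527 0.072 0.196] [ 0.83  0.35 -0.55  0.54 -1.27 -1.07] err 0.0 dq 0.19
   0.012 0.17 0 [0.527 0.072 0.196] [ 0.83  0.35 -0.55  0.54 -1.27 -1.07] err 0.0 dq 0.0
   0.052 0.195 50 [ 0.534 -0.021  0.282] [ 0.23  0.12 -0.17 -0.14 -1.26 -0.11]
[... 806 characters left out ...]
 0.54  0.32 -0.85 -1.93  0.53] err 0.0 dq 0.12
42 0.09 0.24
   0.012 0.25 0 [0.527 0.072 0.276] [ 0.83  0.27 -0.45  0.51 -1.42 -0.99] err 0.0 dq 0.22
   0.012 0.07 0 [0.527 0.072 0.096] [ 0.82  0.48 -0.64  0.59 -1.08 -1.2 ] err 0.0 dq 0.34
   0.012 0.17 0 [0.527 0.072 0.196] [ 0.83  0.35 -0.55  0.54 -1.27 -1.07] err 0.0 dq 0.19
   0.012 0.17 0 [0.527 0.072 0.196] [ 0.83  0.35 -0.55  0.54 -1.27 -1.07] err 0.0 dq 0.0
   0.077 0.228 50 [ 0.536 -0.046  0.316] [ 0.18  0.11 -0.1  -0.14 -1.34 -0.07] err 0.0 dq 0.22
   0.09 0.24 80 [ 0.541 -0.107  0.335] [-0.29  0.3   0.2  -0.62 -1.71  0.35] err 0.0 dq 0.15
   0.09 0.24 100 [ 0.543 -0.139  0.326] [-0.49  0.47  0.32 -0.88 -1.95  0.46] err 0.0 dq 0.12
```

```bash
python3 go.py 521 145 178 184.4 -42 526.5 72 97 184.4 -42
```

```text
t 11.78 p [519.6 159.8 349.7] rot [-3.137 -0.731 -1.503] q [0.945, 0.293, -0.225, 0.446, -1.646, -0.98] F [-0.6  0.  -0.1] w 0.08758812321151781
{"dx": -103.5, "dy": 0.2, "dz": 137.8, "rx": 0.002, "ry": 0.002, "rz": -0.007}
{"dx": -103.1, "dy": 0.1, "dz": 247.0, "rx": 0.002, "ry": 0.002, "rz": -0.007}
```

jog_arm([
  {"dx":-25,"dy":0,"dz":33,"rx":0,"ry":0,"rz":-0.007,"gripper":0},
  {"dx":-50,"dy":0,"dz":66,"rx":0,"ry":0,"rz":-0.007,"gripper":0},
  {"dx":-75,"dy":0,"dz":99,"rx":0,"ry":0,"rz":-0.007,"gripper":0},
  {"dx":-95,"dy":0,"dz":125,"rx":0,"ry":0,"rz":-0.007,"gripper":0},
  {"dx":-103,"dy":0,"dz":138,"rx":0,"ry":0,"rz":-0.007,"gripper":0},
  {"dx":-103,"dy":0,"dz":138,"rx":0,"ry":0,"rz":-0.007,"gripper":0},
  {"dx":-103,"dy":0,"dz":138,"rx":0,"ry":0,"rz":-0.007,"gripper":0.2},
  {"dx":-103,"dy":0,"dz":138,"rx":0,"ry":0,"rz":-0.007,"gripper":0.3},
])

```text
t: 12.45
eef_pos: [0.5222, 0.1446, 0.1794]
ee_rot: [3.141, -0.73, -1.495]
force: [0.1, -0.3, 0.6]
width: 0.0794
gripper_force: 0.0
```

```bash
python3 go.py 526.5 72 97 184.4 -42
python3 - <<'E'
from station import arm
import cv2,numpy as np
f=arm.grab_frame('wrist');np.savez('pics/wrist6.npz',**f);cv2.imwrite('pics/wrist6.png',f['frame'][:,:,::-1])
E
```

```text
t 12.45 p [522.2 144.6 179.4] rot [ 3.141 -0.73  -1.495] q [0.923, 0.422, -0.455, 0.473, -1.315, -1.118] F [ 0.1 -0.3  0.6] w 0.07941969077886749
{"dx": -0.8, "dy": 1.2, "dz": 109.9, "rx": 0.001, "ry": 0.003, "rz": -0.001}
```

View pics/wrist6.png

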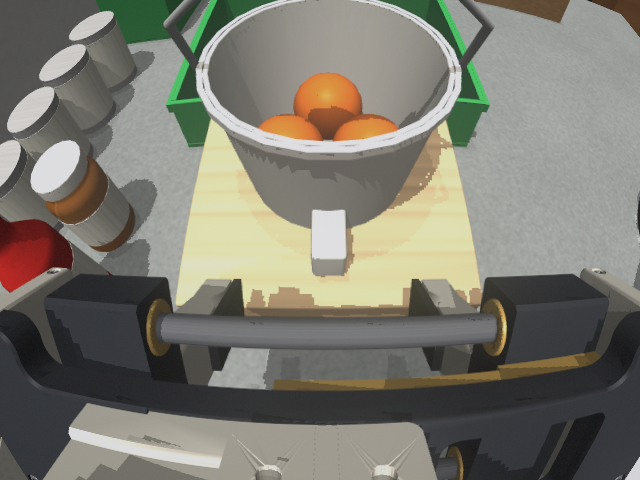

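The wrist view shows the heel at (329,240), centred between the fingers (gap mid-column 326). The pail is upright with the fruit in it, so I'll go in and close.

jog_arm([
  {"dx":0,"dy":1,"dz":20,"rx":0,"ry":0,"rz":0,"gripper":0.3},
  {"dx":0,"dy":1,"dz":45,"rx":0,"ry":0,"rz":0,"gripper":0.3},
  {"dx":0,"dy":1,"dz":70,"rx":0,"ry":0,"rz":0,"gripper":0.3},
  {"dx":0,"dy":1,"dz":90,"rx":0,"ry":0,"rz":0,"gripper":0.3},
  {"dx":0,"dy":1,"dz":102,"rx":0,"ry":0,"rz":0,"gripper":0.3},
  {"dx":0,"dy":1,"dz":109,"rx":0,"ry":0,"rz":0,"gripper":0.3},
  {"dx":0,"dy":1,"dz":109,"rx":0,"ry":0,"rz":0,"gripper":0.3},
  {"dx":0,"dy":1,"dz":109,"rx":0,"ry":0,"rz":0,"gripper":0.6},
], force=40)

```text
t: 13.17
eef_pos: [0.5263, 0.0718, 0.0978]
ee_rot: [3.14, -0.73, -1.493]
force: [0.4, -0.0, 0.5]
width: 0.0587
gripper_force: 0.0
```

jog_arm([
  {"dx":0,"dy":0,"dz":0,"rx":0,"ry":0,"rz":0,"gripper":0.7},
  {"dx":0,"dy":0,"dz":0,"rx":0,"ry":0,"rz":0,"gripper":1},
  {"dx":0,"dy":0,"dz":0,"rx":0,"ry":0,"rz":0,"gripper":1},
  {"dx":0,"dy":0,"dz":0,"rx":0,"ry":0,"rz":0,"gripper":1},
  {"dx":0,"dy":0,"dz":0,"rx":0,"ry":0,"rz":0,"gripper":1},
  {"dx":0,"dy":0,"dz":0,"rx":0,"ry":0,"rz":0,"gripper":1},
  {"dx":0,"dy":0,"dz":0,"rx":0,"ry":0,"rz":0,"gripper":1},
  {"dx":0,"dy":0,"dz":0,"rx":0,"ry":0,"rz":0,"gripper":1},
], force=58)

```text
t: 13.83
eef_pos: [0.5258, 0.0715, 0.0969]
ee_rot: [3.139, -0.731, -1.492]
force: [-1.4, 2.4, 1.8]
width: 0.0239
gripper_force: 58.0
```

```bash
python3 go.py 526.5 72 107 184.4 -42
cat > rows.py <<'E'
# rows.py lift table: prints waypoint rows from present TCP; actual pail pose derived from grasp
from plan import *
from station import arm
import sys
s=arm.get_state(); R0=Ro.from_euler('xyz',s['ee_rot'])
g=np.load('grasp.npz') if len(sys.argv)>1 and sys.argv[1]=='use' else None
if g is None:
    # pail frame in tool: pail upright, axis from image fit, underside on deck
    Rp=Ro.from_euler('z',-85.6,degrees=True); op=np.array([.534,-.020,.07])
    np.savez('grasp.npz',t=R0.inv().apply(op-s['eef_pos']),r=(R0.inv()*Rp).as_quat()); g=np.load('grasp.npz')
Rtp=Ro.from_quat(g['r']);t=g['t']
def pose(sx,z,th):
    Rp=Ro.from_euler('z',-85.6,degrees=True)*Ro.from_euler('y',th,degrees=True)
    R=Rp*Rtp.inv(); o=np.array([*(S0+sx*xs),z]); return (o-R.apply(t)),R
for a in sys.argv[2:]:
    sx,z,th=map(float,a.split(',')); p,R=pose(sx/1e3,z/1e3,th); q,e=ik(p,R,s['q']); print(a,p.round(3),'ikerr',round(e,3),go.rel(p*1000,R,s))
E
python3 rows.py new 12,80,0 12,120,0 12,170,0
```

```text
t 13.83 p [525.8  71.5  96.9] rot [ 3.139 -0.731 -1.492] q [0.82, 0.474, -0.643, 0.589, -1.081, -1.194] F [-1.4  2.4  1.8] w 0.02390897393159323
{"dx": 6.4, "dy": -0.7, "dz": -7.8, "rx": 0.001, "ry": 0.002, "rz": 0.002}
12,80,0 [0.526 0.072 0.107] ikerr 0.0 {'dx': 6.6, 'dy': 0.1, 'dz': -7.5, 'rx': 0.0, 'ry': -0.0, 'rz': 0.0}
12,120,0 [0.526 0.072 0.147] ikerr 0.0 {'dx': 33.4, 'dy': 0.2, 'dz': -37.2, 'rx': 0.0, 'ry': -0.0, 'rz': 0.0}
12,170,0 [0.526 0.072 0.197] ikerr 0.0 {'dx': 66.7, 'dy': 0.3, 'dz': -74.5, 'rx': 0.0, 'ry': -0.0, 'rz': 0.0}
```

The heel is held (23.9 mm wide at 58 N). I'll keep the weight on the deck and lip while tipping, pivoting on the foot edge so the pinch doesn't have to carry the moment. First the rows for sliding back and tilting.

```bash
cat > tip.py <<'E'
# prints 8 rows for given list of tilt angles (deg); s<0 prefix 'S' = slide position at tilt 0
import subprocess,sys
from rows import *
def o_of(th,sf=.062):
    a=np.radians(83.3-th); zf=max(.0705,.081-(.080-sf)*np.tan(a),.081-(.092-sf)*np.tan(a)); t=np.radians(th)
    return sf-.068*np.cos(t),zf+.068*np.sin(t)
E
sed -i 's/^for a in sys.argv/for a in (sys.argv[2:] if __name__=="__main__" else []):\n    pass\nfor a in (sys.argv[2:] if __name__=="__main__" else []) or []/;' rows.py; sed -i 's/or \[\]\[2:\]:/or []:/' rows.py; tail -4 rows.py
cat >> tip.py <<'E'
for a in sys.argv[2:]:
    sx,z=(float(a[1:])/1e3,.0705) if a[0]=='S' else o_of(float(a)); th=0 if a[0]=='S' else float(a)
    p,R=pose(sx,z,th);q,e=ik(p,R,s['q']);print(a,p.round(3),round(e,3),{k:(round(v,0) if k[0]=='d' else round(v,3)) for k,v in go.rel(p*1000,R,s).items()})
E
python3 tip.py use S9 S3 S-3 S-6 3 7 11 15
```

```text
for a in (sys.argv[2:] if __name__=="__main__" else []):
    pass
for a in (sys.argv[2:] if __name__=="__main__" else []) or []:
    sx,z,th=map(float,a.split(',')); p,R=pose(sx/1e3,z/1e3,th); q,e=ik(p,R,s['q']); print(a,p.round(3),'ikerr',round(e,3),go.rel(p*1000,R,s))
S9 [0.525 0.075 0.097] 0.0 {'dx': -2.0, 'dy': 0.0, 'dz': -2.0, 'rx': 0.0, 'ry': -0.0, 'rz': 0.0}
S3 [0.525 0.081 0.097] 0.0 {'dx': -6.0, 'dy': 0.0, 'dz': -6.0, 'rx': 0.0, 'ry': -0.0, 'rz': 0.0}
S-3 [0.525 0.087 0.097] 0.0 {'dx': -11.0, 'dy': 0.0, 'dz': -10.0, 'rx': 0.0, 'ry': -0.0, 'rz': 0.0}
S-6 [0.524 0.09  0.097] 0.0 {'dx': -13.0, 'dy': 0.0, 'dz': -12.0, 'rx': 0.0, 'ry': -0.0, 'rz': 0.0}
3 [0.524 0.088 0.106] 0.0 {'dx': -6.0, 'dy': 0.0, 'dz': -18.0, 'rx': 0.0, 'ry': -0.052, 'rz': -0.0}
7 [0.525 0.085 0.117] 0.0 {'dx': 3.0, 'dy': 0.0, 'dz': -24.0, 'rx': 0.0, 'ry': -0.122, 'rz': -0.0}
11 [0.525 0.081 0.127] 0.0 {'dx': 13.0, 'dy': 0.0, 'dz': -29.0, 'rx': 0.0, 'ry': -0.192, 'rz': -0.0}
15 [0.525 0.077 0.138] 0.0 {'dx': 23.0, 'dy': 0.0, 'dz': -34.0, 'rx': 0.0, 'ry': -0.262, 'rz': -0.0}
```

jog_arm([
  {"dx":-2,"dy":0,"dz":-2,"rx":0,"ry":0,"rz":0,"gripper":1},
  {"dx":-6,"dy":0,"dz":-6,"rx":0,"ry":0,"rz":0,"gripper":1},
  {"dx":-11,"dy":0,"dz":-10,"rx":0,"ry":0,"rz":0,"gripper":1},
  {"dx":-13,"dy":0,"dz":-12,"rx":0,"ry":0,"rz":0,"gripper":1},
  {"dx":-6,"dy":0,"dz":-18,"rx":0,"ry":-0.052,"rz":0,"gripper":1},
  {"dx":3,"dy":0,"dz":-24,"rx":0,"ry":-0.122,"rz":0,"gripper":1},
  {"dx":13,"dy":0,"dz":-29,"rx":0,"ry":-0.192,"rz":0,"gripper":1},
  {"dx":23,"dy":0,"dz":-34,"rx":0,"ry":-0.262,"rz":0,"gripper":1},
], force=58)

```text
t: 14.5
eef_pos: [0.5249, 0.0775, 0.1375]
ee_rot: [3.138, -0.466, -1.491]
force: [-0.3, -2.1, -2.0]
width: 0.0233
gripper_force: 58.0
```

```bash
python3 go.py 525 77 138 184.4 -27; python3 tip.py use 19 23 27 31 35 39 43 47
python3 - <<'E'
from station import arm
import cv2
f=arm.grab_frame('scene');cv2.imwrite('pics/scene7.png',f['frame'][100:340,200:520,::-1].repeat(2,0).repeat(2,1))
E
```

```text
t 14.5 p [524.9  77.5 137.5] rot [ 3.138 -0.466 -1.491] q [0.749, 0.316, -0.578, 0.422, -1.024, -0.956] F [-0.3 -2.1 -2. ] w 0.023303454453085962
{"dx": 0.7, "dy": -0.0, "dz": -0.2, "rx": 0.002, "ry": 0.005, "rz": 0.002}
19 [0.526 0.072 0.148] 0.0 {'dx': 10.0, 'dy': -0.0, 'dz': -7.0, 'rx': 0.001, 'ry': -0.067, 'rz': 0.001}
23 [0.526 0.066 0.158] 0.0 {'dx': 19.0, 'dy': -0.0, 'dz': -13.0, 'rx': 0.001, 'ry': -0.137, 'rz': 0.001}
27 [0.527 0.06  0.167] 0.0 {'dx': 29.0, 'dy': -0.0, 'dz': -18.0, 'rx': 0.001, 'ry': -0.206, 'rz': 0.0}
31 [0.527 0.053 0.176] 0.0 {'dx': 39.0, 'dy': -0.0, 'dz': -23.0, 'rx': 0.002, 'ry': -0.276, 'rz': 0.0}
35 [0.528 0.045 0.184] 0.0 {'dx': 50.0, 'dy': -0.0, 'dz': -27.0, 'rx': 0.002, 'ry': -0.346, 'rz': 0.0}
39 [0.528 0.037 0.192] 0.0 {'dx': 61.0, 'dy': -0.0, 'dz': -30.0, 'rx': 0.002, 'ry': -0.416, 'rz': -0.0}
43 [0.529 0.028 0.199] 0.0 {'dx': 72.0, 'dy': -0.0, 'dz': -33.0, 'rx': 0.002, 'ry': -0.486, 'rz': -0.0}
47 [0.53  0.019 0.206] 0.0 {'dx': 83.0, 'dy': -0.0, 'dz': -35.0, 'rx': 0.002, 'ry': -0.555, 'rz': -0.0}
```

View pics/scene7.png

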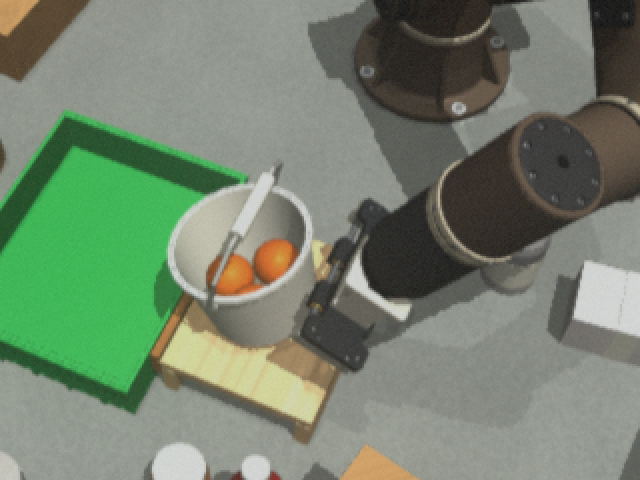

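The pail is tilting about its foot as planned, with its mouth at crop px (240,245). The fruit is in and the fingers are well clear of it. Continuing.

jog_arm([
  {"dx":10,"dy":0,"dz":-7,"rx":0,"ry":-0.067,"rz":0,"gripper":1},
  {"dx":19,"dy":0,"dz":-13,"rx":0,"ry":-0.137,"rz":0,"gripper":1},
  {"dx":29,"dy":0,"dz":-18,"rx":0,"ry":-0.206,"rz":0,"gripper":1},
  {"dx":39,"dy":0,"dz":-23,"rx":0,"ry":-0.276,"rz":0,"gripper":1},
  {"dx":50,"dy":0,"dz":-27,"rx":0,"ry":-0.346,"rz":0,"gripper":1},
  {"dx":61,"dy":0,"dz":-30,"rx":0,"ry":-0.416,"rz":0,"gripper":1},
  {"dx":72,"dy":0,"dz":-33,"rx":0,"ry":-0.486,"rz":0,"gripper":1},
  {"dx":83,"dy":0,"dz":-35,"rx":0,"ry":-0.555,"rz":0,"gripper":1},
])

```text
t: 15.22
eef_pos: [0.5294, 0.0195, 0.2062]
ee_rot: [3.139, 0.09, -1.493]
force: [1.2, -0.6, -6.7]
width: 0.0237
gripper_force: 58.0
```

```bash
python3 go.py 530 19 206 184.4 5; python3 tip.py use 51 55 59 63 67 71 75 78
```

```text
t 15.22 p [529.4  19.5 206.2] rot [ 3.139  0.09  -1.493] q [0.343, 0.157, -0.318, -0.099, -1.077, -0.219] F [ 1.2 -0.6 -6.7] w 0.023667919233639877
{"dx": 0.6, "dy": -0.6, "dz": 0.2, "rx": 0.003, "ry": 0.002, "rz": 0.001}
51 [0.53  0.01  0.212] 0.0 {'dx': 10.0, 'dy': -0.0, 'dz': -6.0, 'rx': 0.002, 'ry': -0.069, 'rz': -0.001}
55 [ 0.531 -0.     0.218] 0.0 {'dx': 19.0, 'dy': -0.0, 'dz': -13.0, 'rx': 0.002, 'ry': -0.139, 'rz': -0.001}
59 [ 0.532 -0.011  0.224] 0.0 {'dx': 29.0, 'dy': -0.0, 'dz': -20.0, 'rx': 0.002, 'ry': -0.209, 'rz': -0.001}
63 [ 0.533 -0.021  0.229] 0.0 {'dx': 39.0, 'dy': -0.0, 'dz': -26.0, 'rx': 0.002, 'ry': -0.279, 'rz': -0.001}
67 [ 0.534 -0.032  0.233] 0.0 {'dx': 49.0, 'dy': -0.0, 'dz': -32.0, 'rx': 0.002, 'ry': -0.348, 'rz': -0.002}
71 [ 0.535 -0.043  0.237] 0.0 {'dx': 60.0, 'dy': -0.0, 'dz': -36.0, 'rx': 0.002, 'ry': -0.418, 'rz': -0.002}
75 [ 0.535 -0.055  0.24 ] 0.0 {'dx': 71.0, 'dy': -0.0, 'dz': -40.0, 'rx': 0.002, 'ry': -0.488, 'rz': -0.002}
78 [ 0.536 -0.063  0.241] 0.0 {'dx': 79.0, 'dy': -0.0, 'dz': -42.0, 'rx': 0.002, 'ry': -0.54, 'rz': -0.002}
```

jog_arm([
  {"dx":10,"dy":0,"dz":-6,"rx":0,"ry":-0.069,"rz":0,"gripper":1},
  {"dx":19,"dy":0,"dz":-13,"rx":0,"ry":-0.139,"rz":0,"gripper":1},
  {"dx":29,"dy":0,"dz":-20,"rx":0,"ry":-0.209,"rz":0,"gripper":1},
  {"dx":39,"dy":0,"dz":-26,"rx":0,"ry":-0.279,"rz":0,"gripper":1},
  {"dx":49,"dy":0,"dz":-32,"rx":0,"ry":-0.348,"rz":0,"gripper":1},
  {"dx":60,"dy":0,"dz":-36,"rx":0,"ry":-0.418,"rz":0,"gripper":1},
  {"dx":71,"dy":0,"dz":-40,"rx":0,"ry":-0.488,"rz":0,"gripper":1},
  {"dx":79,"dy":0,"dz":-42,"rx":0,"ry":-0.54,"rz":0,"gripper":1},
])

```text
t: 15.88
eef_pos: [0.5364, -0.0644, 0.2405]
ee_rot: [3.137, 0.629, -1.497]
force: [0.1, 0.2, -6.9]
width: 0.0235
gripper_force: 58.0
```

```bash
python3 go.py 536 -63 241 184.4 36; python3 tip.py use 81 84 87 90 93 96 99 102;python3 - <<'E'
from station import arm
import cv2
f=arm.grab_frame('scene');cv2.imwrite('pics/scene8.png',f['frame'][100:340,150:470,::-1].repeat(2,0).repeat(2,1))
E
```

```text
t 15.88 p [536.4 -64.4 240.5] rot [ 3.137  0.629 -1.497] q [-0.203, 0.315, 0.017, -0.602, -1.491, 0.395] F [ 0.1  0.2 -6.9] w 0.023514938031447438
{"dx": -1.4, "dy": 0.2, "dz": 0.4, "rx": 0.003, "ry": 0.001, "rz": -0.003}
81 [ 0.537 -0.071  0.242] 0.0 {'dx': 5.0, 'dy': 0.0, 'dz': -6.0, 'rx': 0.001, 'ry': -0.053, 'rz': -0.004}
84 [ 0.537 -0.08   0.243] 0.0 {'dx': 11.0, 'dy': 0.0, 'dz': -11.0, 'rx': 0.001, 'ry': -0.106, 'rz': -0.005}
87 [ 0.538 -0.088  0.244] 0.0 {'dx': 17.0, 'dy': 0.0, 'dz': -17.0, 'rx': 0.001, 'ry': -0.158, 'rz': -0.005}
90 [ 0.539 -0.097  0.244] 0.0 {'dx': 24.0, 'dy': 0.0, 'dz': -22.0, 'rx': 0.001, 'ry': -0.211, 'rz': -0.005}
93 [ 0.539 -0.105  0.244] 0.0 {'dx': 31.0, 'dy': 0.0, 'dz': -27.0, 'rx': 0.001, 'ry': -0.263, 'rz': -0.005}
96 [ 0.54  -0.113  0.244] 0.0 {'dx': 38.0, 'dy': 0.0, 'dz': -32.0, 'rx': 0.001, 'ry': -0.315, 'rz': -0.005}
99 [ 0.541 -0.121  0.243] 0.0 {'dx': 45.0, 'dy': 0.0, 'dz': -36.0, 'rx': 0.001, 'ry': -0.368, 'rz': -0.005}
102 [ 0.541 -0.129  0.242] 0.0 {'dx': 52.0, 'dy': 0.0, 'dz': -40.0, 'rx': 0.001, 'ry': -0.42, 'rz': -0.005}
```

View pics/scene8.png

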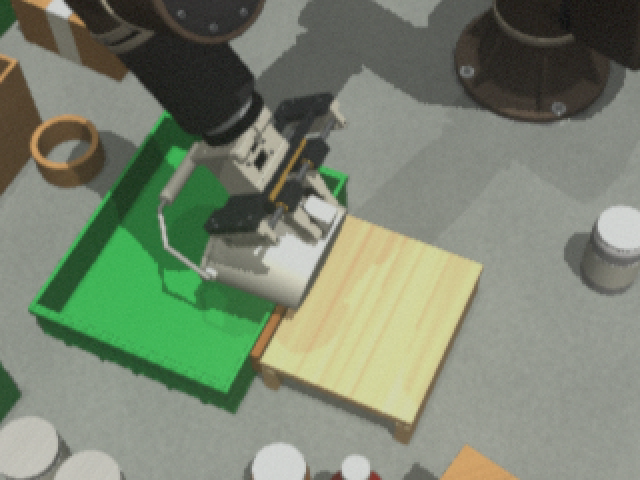

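The pail is at 78°, its wall just above the lip at crop px (290,310) and its mouth over the crate. The bail hangs forward and clear. Finishing the tip.

jog_arm([
  {"dx":5,"dy":0,"dz":-6,"rx":0,"ry":-0.053,"rz":0,"gripper":1},
  {"dx":11,"dy":0,"dz":-11,"rx":0,"ry":-0.106,"rz":-0.005,"gripper":1},
  {"dx":17,"dy":0,"dz":-17,"rx":0,"ry":-0.158,"rz":-0.005,"gripper":1},
  {"dx":24,"dy":0,"dz":-22,"rx":0,"ry":-0.211,"rz":-0.005,"gripper":1},
  {"dx":31,"dy":0,"dz":-27,"rx":0,"ry":-0.263,"rz":-0.005,"gripper":1},
  {"dx":38,"dy":0,"dz":-32,"rx":0,"ry":-0.315,"rz":-0.005,"gripper":1},
  {"dx":45,"dy":0,"dz":-36,"rx":0,"ry":-0.368,"rz":-0.005,"gripper":1},
  {"dx":52,"dy":0,"dz":-40,"rx":0,"ry":-0.42,"rz":-0.005,"gripper":1},
])

```text
t: 16.6
eef_pos: [0.5415, -0.1289, 0.242]
ee_rot: [3.14, 1.047, -1.492]
force: [0.9, 0.9, -6.5]
width: 0.0234
gripper_force: 58.0
```

jog_arm([
  {"dx":0,"dy":0,"dz":0,"rx":0,"ry":0,"rz":0,"gripper":1},
  {"dx":0,"dy":0,"dz":0,"rx":0,"ry":0,"rz":0,"gripper":1},
  {"dx":0,"dy":0,"dz":0,"rx":0,"ry":0,"rz":0,"gripper":1},
  {"dx":0,"dy":0,"dz":0,"rx":0,"ry":0,"rz":0,"gripper":1},
  {"dx":0,"dy":0,"dz":0,"rx":0,"ry":0,"rz":0,"gripper":1},
  {"dx":0,"dy":0,"dz":0,"rx":0,"ry":0,"rz":0,"gripper":1},
  {"dx":0,"dy":0,"dz":0,"rx":0,"ry":0,"rz":0,"gripper":1},
  {"dx":0,"dy":0,"dz":0,"rx":0,"ry":0,"rz":0,"gripper":1},
])

```text
t: 17.27
eef_pos: [0.5413, -0.1284, 0.2438]
ee_rot: [-3.139, 1.045, -1.488]
force: [0.1, -0.2, -3.7]
width: 0.0238
gripper_force: 58.0
```

```bash
python3 go.py 541 -129 242 184.4 60
python3 - <<'E'
from station import arm
from h import *
f=arm.grab_frame('scene');np.savez('pics/scene9.npz',**f);cv2.imwrite('pics/scene9.png',f['frame'][100:340,150:470,::-1].repeat(2,0).repeat(2,1))
W=cloud(f);hsv=cv2.cvtColor(f['frame'],cv2.COLOR_RGB2HSV);m=((hsv[...,0]<16)&(hsv[...,1]>180)&(hsv[...,2]>80)&(abs(W[...,0]-.55)<.2)&(W[...,1]<.1)&(W[...,1]>-.45)).astype(np.uint8)
k,l,st,ce=cv2.connectedComponentsWithStats(m)
for i in range(1,k):
    if st[i,4]>30: print(st[i,4],ce[i].round(),W[l==i].mean(0).round(3))
E
```

```text
t 17.27 p [ 541.3 -128.4  243.8] rot [-3.139  1.045 -1.488] q [-0.484, 0.548, 0.218, -0.864, -1.849, 0.59] F [ 0.1 -0.2 -3.7] w 0.02378545599224346
{"dx": 1.8, "dy": 0.3, "dz": 0.4, "rx": 0.002, "ry": -0.002, "rz": 0.003}
249 [213. 212.] [ 0.564 -0.344  0.057]
260 [189. 251.] [ 0.691 -0.33   0.058]
```

View pics/scene9.png

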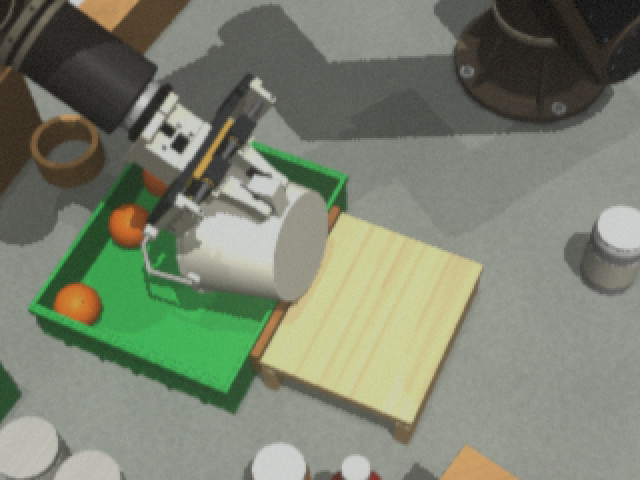

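The crate holds all three satsumas at crop px (78,305), (130,225) and (155,180). The measured load of 3.7 N matches the empty pail. Retracing the path to stand it back up.

```bash
python3 tip.py use 98 93 88 82 76 70 64 58
```

```text
98 [ 0.54  -0.119  0.243] 0.0 {'dx': -5.0, 'dy': 0.0, 'dz': 9.0, 'rx': 0.001, 'ry': 0.066, 'rz': 0.001}
93 [ 0.539 -0.105  0.244] 0.0 {'dx': -12.0, 'dy': 0.0, 'dz': 20.0, 'rx': 0.0, 'ry': 0.153, 'rz': 0.002}
88 [ 0.538 -0.091  0.244] 0.0 {'dx': -19.0, 'dy': 0.0, 'dz': 32.0, 'rx': 0.0, 'ry': 0.24, 'rz': 0.002}
82 [ 0.537 -0.074  0.243] 0.0 {'dx': -26.0, 'dy': -0.0, 'dz': 48.0, 'rx': -0.0, 'ry': 0.345, 'rz': 0.002}
76 [ 0.536 -0.057  0.24 ] 0.0 {'dx': -33.0, 'dy': -0.0, 'dz': 63.0, 'rx': -0.0, 'ry': 0.45, 'rz': 0.002}
70 [ 0.534 -0.041  0.236] 0.0 {'dx': -38.0, 'dy': -0.0, 'dz': 80.0, 'rx': -0.001, 'ry': 0.554, 'rz': 0.002}
64 [ 0.533 -0.024  0.23 ] 0.0 {'dx': -41.0, 'dy': -0.0, 'dz': 97.0, 'rx': -0.001, 'ry': 0.659, 'rz': 0.002}
58 [ 0.532 -0.008  0.222] 0.0 {'dx': -42.0, 'dy': -0.0, 'dz': 115.0, 'rx': -0.001, 'ry': 0.764, 'rz': 0.003}
```

jog_arm([
  {"dx":-5,"dy":0,"dz":9,"rx":0,"ry":0.066,"rz":0,"gripper":1},
  {"dx":-12,"dy":0,"dz":20,"rx":0,"ry":0.153,"rz":0,"gripper":1},
  {"dx":-19,"dy":0,"dz":32,"rx":0,"ry":0.24,"rz":0,"gripper":1},
  {"dx":-26,"dy":0,"dz":48,"rx":0,"ry":0.345,"rz":0,"gripper":1},
  {"dx":-33,"dy":0,"dz":63,"rx":0,"ry":0.45,"rz":0,"gripper":1},
  {"dx":-38,"dy":0,"dz":80,"rx":0,"ry":0.554,"rz":0,"gripper":1},
  {"dx":-41,"dy":0,"dz":97,"rx":0,"ry":0.659,"rz":0,"gripper":1},
  {"dx":-42,"dy":0,"dz":115,"rx":0,"ry":0.764,"rz":0,"gripper":1},
])

```text
t: 17.98
eef_pos: [0.5323, -0.0076, 0.2238]
ee_rot: [-3.136, 0.278, -1.489]
force: [0.2, -0.8, -3.6]
width: 0.024
gripper_force: 58.0
```

```bash
python3 go.py 532 -8 222 184.4 16; python3 tip.py use 51 44 37 31 25 19 14 10
```

```text
t 17.98 p [532.3  -7.6 223.8] rot [-3.136  0.278 -1.489] q [0.146, 0.177, -0.196, -0.299, -1.189, 0.046] F [ 0.2 -0.8 -3.6] w 0.024026346506012482
{"dx": 0.8, "dy": 0.3, "dz": 1.6, "rx": -0.005, "ry": -0.001, "rz": 0.005}
51 [0.53  0.01  0.212] 0.0 {'dx': -13.0, 'dy': 0.0, 'dz': 16.0, 'rx': -0.007, 'ry': 0.119, 'rz': 0.003}
44 [0.529 0.026 0.201] 0.0 {'dx': -26.0, 'dy': 0.0, 'dz': 31.0, 'rx': -0.007, 'ry': 0.241, 'rz': 0.002}
37 [0.528 0.041 0.188] 0.0 {'dx': -37.0, 'dy': 0.0, 'dz': 48.0, 'rx': -0.007, 'ry': 0.363, 'rz': 0.002}
31 [0.527 0.053 0.176] 0.0 {'dx': -45.0, 'dy': 0.0, 'dz': 63.0, 'rx': -0.008, 'ry': 0.468, 'rz': 0.002}
25 [0.526 0.063 0.162] 0.0 {'dx': -52.0, 'dy': 1.0, 'dz': 78.0, 'rx': -0.008, 'ry': 0.573, 'rz': 0.002}
19 [0.526 0.072 0.148] 0.0 {'dx': -56.0, 'dy': 1.0, 'dz': 95.0, 'rx': -0.008, 'ry': 0.678, 'rz': 0.002}
14 [0.525 0.078 0.135] 0.0 {'dx': -59.0, 'dy': 1.0, 'dz': 109.0, 'rx': -0.008, 'ry': 0.765, 'rz': 0.002}
10 [0.525 0.082 0.125] 0.0 {'dx': -60.0, 'dy': 1.0, 'dz': 120.0, 'rx': -0.008, 'ry': 0.835, 'rz': 0.001}
```

jog_arm([
  {"dx":-13,"dy":0,"dz":16,"rx":-0.006,"ry":0.119,"rz":0.002,"gripper":1},
  {"dx":-26,"dy":0,"dz":31,"rx":-0.006,"ry":0.241,"rz":0.002,"gripper":1},
  {"dx":-37,"dy":0,"dz":48,"rx":-0.006,"ry":0.363,"rz":0.002,"gripper":1},
  {"dx":-45,"dy":0,"dz":63,"rx":-0.006,"ry":0.468,"rz":0.002,"gripper":1},
  {"dx":-52,"dy":0,"dz":78,"rx":-0.006,"ry":0.573,"rz":0.002,"gripper":1},
  {"dx":-56,"dy":0,"dz":95,"rx":-0.006,"ry":0.678,"rz":0.002,"gripper":1},
  {"dx":-59,"dy":0,"dz":109,"rx":-0.006,"ry":0.765,"rz":0.002,"gripper":1},
  {"dx":-60,"dy":0,"dz":120,"rx":-0.006,"ry":0.835,"rz":0.002,"gripper":1},
])

```text
t: 18.65
eef_pos: [0.5247, 0.084, 0.1235]
ee_rot: [3.138, -0.558, -1.489]
force: [0.0, 0.8, 0.7]
width: 0.0237
gripper_force: 58.0
```

```bash
python3 go.py 525 82 125 184.4 -32; python3 tip.py use 7 5 3 1 S-6
python3 - <<'E'
from station import arm
from h import *
f=arm.grab_frame('scene');W=cloud(f);S=cv2.cvtColor(f['frame'],cv2.COLOR_RGB2HSV)[...,1];z=W[...,2]
# rim points: highest white per neighbourhood -> plane fit of top ring
m=(np.hypot(W[...,0]-.534,W[...,1]+.005)<.115)&(z>.165)&(z<.235)&(S<40)&(f['frame'].min(2)>150);P=W[m]
best=0;rng=np.random.default_rng(0)
for i in range(1500):
    A=P[rng.choice(len(P),3,False)];n=np.cross(A[1]-A[0],A[2]-A[0]);L=np.linalg.norm(n)
    if L<1e-4: continue
    n/=L*np.sign(n[2]);
    if n[2]<.8: continue
    k=(abs((P-A[0])@n)<.002).sum()
    if k>best: best,bn,b0=k,n,A[0]
Q=P[abs((P-b0)@bn)<.003];print(len(P),best,'normal',bn.round(3),'tilt',np.degrees(np.arccos(bn[2])),'centre',Q.mean(0).round(3))
E
```

```text
t 18.65 p [524.7  84.  123.5] rot [ 3.138 -0.558 -1.489] q [0.79, 0.37, -0.598, 0.481, -1.045, -1.047] F [0.  0.8 0.7] w 0.02367796334439864
{"dx": 2.5, "dy": -0.2, "dz": -0.2, "rx": 0.001, "ry": 0.001, "rz": 0.004}
7 [0.525 0.085 0.117] 0.0 {'dx': -4.0, 'dy': -0.0, 'dz': 5.0, 'rx': -0.001, 'ry': 0.051, 'rz': 0.003}
5 [0.525 0.087 0.111] 0.0 {'dx': -9.0, 'dy': -0.0, 'dz': 9.0, 'rx': -0.001, 'ry': 0.086, 'rz': 0.003}
3 [0.524 0.088 0.106] 0.0 {'dx': -13.0, 'dy': -0.0, 'dz': 13.0, 'rx': -0.001, 'ry': 0.121, 'rz': 0.003}
1 [0.524 0.089 0.1  ] 0.0 {'dx': -17.0, 'dy': -0.0, 'dz': 17.0, 'rx': -0.001, 'ry': 0.156, 'rz': 0.003}
S-6 [0.524 0.09  0.097] 0.0 {'dx': -18.0, 'dy': -0.0, 'dz': 19.0, 'rx': -0.002, 'ry': 0.173, 'rz': 0.003}
799 445 normal [ 0.015 -0.177  0.984] tilt 10.225224985673457 centre [ 0.536 -0.017  0.202]
```

The tilt reads 10.2° against 10° commanded, so the pail hasn't slipped in the grip. Setting it flat.

jog_arm([
  {"dx":-4,"dy":0,"dz":5,"rx":0,"ry":0.051,"rz":0.003,"gripper":1},
  {"dx":-9,"dy":0,"dz":9,"rx":0,"ry":0.086,"rz":0.003,"gripper":1},
  {"dx":-13,"dy":0,"dz":13,"rx":0,"ry":0.121,"rz":0.003,"gripper":1},
  {"dx":-17,"dy":0,"dz":17,"rx":0,"ry":0.156,"rz":0.003,"gripper":1},
  {"dx":-18,"dy":0,"dz":19,"rx":0,"ry":0.173,"rz":0.003,"gripper":1},
  {"dx":-18,"dy":0,"dz":19,"rx":0,"ry":0.173,"rz":0.003,"gripper":1},
  {"dx":-18,"dy":0,"dz":19,"rx":0,"ry":0.173,"rz":0.003,"gripper":1},
  {"dx":-18,"dy":0,"dz":19,"rx":0,"ry":0.173,"rz":0.003,"gripper":1},
])

```text
t: 19.37
eef_pos: [0.5239, 0.0874, 0.0979]
ee_rot: [3.138, -0.724, -1.495]
force: [-0.1, -0.7, -4.3]
width: 0.0236
gripper_force: 58.0
```

jog_arm([
  {"dx":0,"dy":0,"dz":0,"rx":0,"ry":0,"rz":0,"gripper":0.7},
  {"dx":0,"dy":0,"dz":0,"rx":0,"ry":0,"rz":0,"gripper":0.5},
  {"dx":0,"dy":0,"dz":0,"rx":0,"ry":0,"rz":0,"gripper":0.3},
  {"dx":0,"dy":0,"dz":0,"rx":0,"ry":0,"rz":0,"gripper":0.3},
  {"dx":0,"dy":0,"dz":0,"rx":0,"ry":0,"rz":0,"gripper":0.3},
  {"dx":0,"dy":0,"dz":0,"rx":0,"ry":0,"rz":0,"gripper":0.3},
  {"dx":0,"dy":0,"dz":-15,"rx":0,"ry":0,"rz":0,"gripper":0.3},
  {"dx":0,"dy":0,"dz":-35,"rx":0,"ry":0,"rz":0,"gripper":0.3},
])

```text
t: 20.03
eef_pos: [0.5214, 0.1094, 0.1235]
ee_rot: [3.134, -0.729, -1.493]
force: [-0.0, 1.0, 0.7]
width: 0.0606
gripper_force: 0.0
```

jog_arm([
  {"dx":0,"dy":0,"dz":-30,"rx":0,"ry":0,"rz":0,"gripper":0.3},
  {"dx":0,"dy":0,"dz":-60,"rx":0,"ry":0,"rz":0,"gripper":0.3},
  {"dx":0,"dy":0,"dz":-90,"rx":0,"ry":0,"rz":0,"gripper":0.3},
  {"dx":0,"dy":0,"dz":-115,"rx":0,"ry":0,"rz":0,"gripper":0.3},
  {"dx":0,"dy":0,"dz":-130,"rx":0,"ry":0,"rz":0,"gripper":0.3},
  {"dx":0,"dy":0,"dz":-130,"rx":0,"ry":0,"rz":0,"gripper":0.3},
  {"dx":0,"dy":0,"dz":-130,"rx":0,"ry":0,"rz":0,"gripper":0.3},
  {"dx":0,"dy":0,"dz":-130,"rx":0,"ry":0,"rz":0,"gripper":0.3},
])

```text
t: 20.7
eef_pos: [0.5156, 0.196, 0.2203]
ee_rot: [3.136, -0.727, -1.493]
force: [1.2, -0.5, -0.3]
width: 0.0614
gripper_force: 0.0
```

Run:
```python
from station import arm
from h import *
f=arm.grab_frame('scene');W=cloud(f);S=cv2.cvtColor(f['frame'],cv2.COLOR_RGB2HSV)[...,1];z=W[...,2]
cv2.imwrite('pics/scene10.png',f['frame'][:,:,::-1])
m=(np.hypot(W[...,0]-.533,W[...,1])<.115)&(abs(z-.19)<.006)&(S<60)&(f['frame'].min(2)>90); P=W[m]; print(circ(P).round(4),len(P),arm.get_state()['eef_pos'])
```

```text
[ 0.5312 -0.0048  0.0815] 841 [0.51564248 0.19575154 0.22023023]
```

View pics/scene10.png

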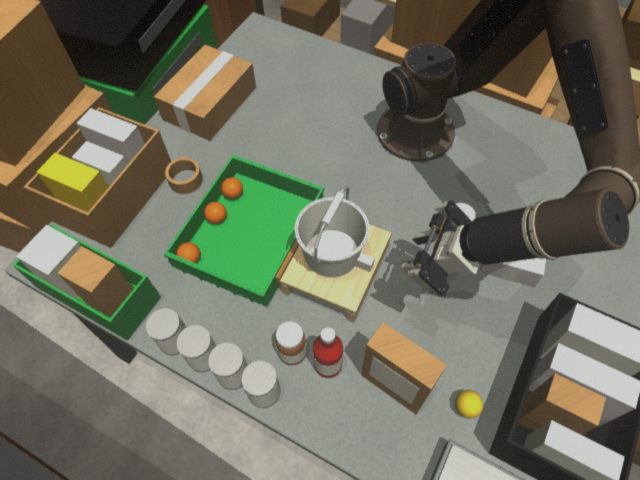

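The empty pail stands upright on the step at (332,235). The three satsumas are in the crate at (232,187), (215,212) and (188,252), and the gripper is clear. Handing in.

```bash
python3 -c "
from station import arm
print(arm.job_done())"
```

```text
the job is handed in; nothing more can be done
None
```

The job is handed in at about 21 s: the pail stands empty and upright on the step, released, with all three satsumas in the green crate and the other goods left where they were; the hand-in returned no verdict.

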